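Fetch the brass pommel from behind the polish tins

ROBOT

A 6-joint arm with a two-finger parallel gripper is mounted at the origin on the work surface. World frame = base frame: x ahead of the robot, y to its left, z up, the work surface at z = 0. Lengths are in m, angles in rad, forces in N, time in s.
With the tool pointing down it reaches from about 0.225 to 0.875 m from the base axis. Payload 3.4 kg.
Tool frame: the origin (TCP) lies midway between the tips of the shut fingers; the grasp point (between the pads) lies 19 mm behind it; z points along the fingers, y is the direction in which the jaws open and shut (so a half turn about z gives the same grasp; the last joint's range is limited). The gripper opens to 85 mm and grips with 20 to 120 N. Pads are 22 mm wide; open, the fingers measure 114 mm over their backs; the gripper's body (76 mm by 85 mm) begins 54 mm behind the grasp point. The pads swing forward as they close: fully open they stand 13 mm farther back than shut.
Start: joints at [1.218, 0.276, 1.505, -0, 1.361, -0.121], TCP at [0.132, 0.56, 0.205] pointing down, gripper open.
Joint ranges: [-2.89, 2.89], [-0.75, 2.08], [0.22, 2.7], [-1.18, 4.32], [0.11, 2.71], [-2.7, 2.7]. Speed limits (rad/s): [2.57, 2.57, 3.14, 3.14, 3.14, 3.14].

INTERFACE

Orientations are given as a 3x3 rotation matrix whose columns are the frame's x, y, z axes.
In Python, from station import env, cams gives the robot as it stands.
- The arm moves only by the tool send_rows, never from a script. Its argument "steps" is a list of rows, each a list of 7 numbers: the shift along the tool's x, y, z in mm, then the turn, a rotation vector about the tool's x, y, z in rad, then the closure, from -1 (fully open) to 1 (shut). A call has 1 to 20 rows; each row is the pose to reach, as a shift and turn from the pose measured when the call began, along the tool's axes at that moment; what a row does not reach only later rows make up. A row lasts 1/8 s, in which the tool goes at most 62.5 mm and 10.7 degrees, less where a joint would pass 70% of its speed; a pose out of reach is approached as far as the arm can. A call with a gripper value outside its range is refused whole. The fingers move at their own pace and stop on an object; "force" is the grip in N (left out, the last holds). Time passes only in rows, so rows that repeat a pose let the fingers close. It gives the time, the measured TCP pose, the force and the opening at its end, in the units of the state.
- env.state(): the state, without advancing time (a new reading comes with each control period).
- cams.snapshot(name): name is "side" or "top"; returns a dict with "color" (480x640x3 uint8, blue, green, red), "camera_matrix" (3x3 intrinsics, pixels), "xyz" and "rotation" of the camera in the world. Camera axes: x right, y up, looking along -z (the intrinsics and any distortion apply to the point x, -y, -z); pixel columns grow to the right and rows downward; lengths in m; the calibration is good to about 2 mm. A picture is of the moment at which its call begins. There is no depth.
- env.close_job(): hands the job in, once; it reports no verdict.
The state is a dict: "time_s": time; "joint_pos": joint angles; "joint_vel": joint speeds; "effort": joint torques, N m; "position": TCP position; "ee_rot": TCP orientation; "wrist_force": force on the tool from outside, world axes, zero at the start; "ft_torque": the same for the moment, N m; "gripper_width": opening from 0.0 (shut) to 1.0 (fully open).
Only numpy, scipy, OpenCV 4.12 (cv2) and the standard library are available. Lean on these libraries where they do the work, as an engineer would, in place of code of your own. Each camera call takes 0.05 s, during which the arm holds its last target.

TASK

Get the brass pommel out for polishing: first set all three tins upright into the grey side tray, then stand the pommel upright on the middle of the round work stand. Only then put every tin back upright on the middle of the pad of its own colour in the wooden bay. Never tip a tin over, and leave the white felt wheel where it lies.

Things in the scene. Friction and masses are not known exactly. Their poses are not given: they have to be found in the camera images.
- tin_red: Upright round red tin of polishing compound with a flush red lid, 54 mm diameter, 130 mm tall (the straight body is 112 mm tall, the lid above it 52 mm wide), about 0.25 kg; grip it by the upper body. Origin: centre of its underside; z up. It starts standing on the red pad.
- tin_green: Upright round green tin of polishing compound with a flush green lid, 54 mm diameter, 130 mm tall (the straight body is 112 mm tall, the lid above it 52 mm wide), about 0.25 kg; grip it by the upper body. Origin: centre of its underside; z up. It starts standing on the green pad.
- tin_blue: Upright round blue tin of polishing compound with a flush blue lid, 54 mm diameter, 130 mm tall (the straight body is 112 mm tall, the lid above it 52 mm wide), about 0.25 kg; grip it by the upper body. Origin: centre of its underside; z up. It starts standing on the blue pad.
- pad_red: Fixed square red pad, 58 x 58 x 3 mm, home of the red tin, showing around its foot. It lies on the floor of the wooden bay (grey lining), 12 mm above the bench. Origin: centre of its underside; its x and y are the bay's (x to the bay's rear wall). The three pads lie 62 mm left of, right of and in front (-x) of the pommel's place; which colour lies where varies.
- pad_green: Fixed square green pad, 58 x 58 x 3 mm, home of the green tin, showing around its foot. It lies on the floor of the wooden bay (grey lining), 12 mm above the bench. Origin: centre of its underside; its x and y are the bay's (x to the bay's rear wall). The three pads lie 62 mm left of, right of and in front (-x) of the pommel's place; which colour lies where varies.
- pad_blue: Fixed square blue pad, 58 x 58 x 3 mm, home of the blue tin, showing around its foot. It lies on the floor of the wooden bay (grey lining), 12 mm above the bench. Origin: centre of its underside; its x and y are the bay's (x to the bay's rear wall). The three pads lie 62 mm left of, right of and in front (-x) of the pommel's place; which colour lies where varies.
- pommel: Brass sword pommel: ball of 40 mm diameter on a flat foot of 32 mm, 48 mm tall, widest 28 mm above its underside, 0.2 kg. Origin: centre of its underside. It stands upright on the bay's floor (12 mm above the bench), hemmed in by the tins. Bay walls, tops 40 mm above the bench: inner faces 45 mm behind (+x of the pads) and 105 mm left and right of the pommel; front open.
- tray: Side tray, fixed: a low grey open tray, 120 mm along its x by 300 mm along its y, walls 5 mm thick and 20 mm tall, floor 5 mm thick. Origin: centre of its underside on the bench. All three tins fit in one row along its y.
- stand: Work stand, fixed: a round aluminium disc of 84 mm diameter with a flat black rubber top of 76 mm diameter, 15 mm tall in all. Origin: centre of its underside on the bench.
- felt_wheel: Bystander: a white felt polishing wheel lying flat beyond the work, 100 mm diameter, 20 mm thick with a small steel hub 3 mm higher. Origin: centre of its underside.
Mind the look-alikes: they are no part of the job. There is more than one size of the tin_green; the job needs the smallest.

How it is judged:
On the way, in this order (a step that is already met when the one before it is completed fails the run):
1. All three tins stand upright in the side tray, let go, and the pommel is still in its place in the bay (x of tin_red in the frame of tray between -0.034 and 0.034 m and y of tin_red in the frame of tray between -0.124 and 0.124 m and z of each of tin_red, tin_green, tin_blue in the frame of tray below 0.012 m and angle between each of tin_red, tin_green, tin_blue's own z axis and vertical below 0.1 rad and x of tin_green in the frame of tray between -0.034 and 0.034 m and y of tin_green in the frame of tray between -0.124 and 0.124 m and x of tin_blue in the frame of tray between -0.034 and 0.034 m and y of tin_blue in the frame of tray between -0.124 and 0.124 m and contact force between the fingers and tin_red below 0.3 N and linear speed of each of tin_red, tin_green, tin_blue below 0.03 m/s and contact force between the fingers and tin_green below 0.3 N and contact force between the fingers and tin_blue below 0.3 N and distance of pommel from where it was at the start of the episode below 0.03 m), for 0.2 s.
2. The pommel stands upright on the middle of the work stand, let go, while all three tins are still in the tray (horizontal distance between pommel and stand below 0.014 m and z of pommel in the frame of stand between 0.011 and 0.019 m and angle between pommel's own z axis and vertical below 0.12 rad and contact force between the fingers and pommel below 0.3 N and linear speed of pommel below 0.03 m/s and x of tin_red in the frame of tray between -0.034 and 0.034 m and y of tin_red in the frame of tray between -0.124 and 0.124 m and z of each of tin_red, tin_green, tin_blue in the frame of tray below 0.012 m and angle between each of tin_red, tin_green, tin_blue's own z axis and vertical below 0.1 rad and x of tin_green in the frame of tray between -0.034 and 0.034 m and y of tin_green in the frame of tray between -0.124 and 0.124 m and x of tin_blue in the frame of tray between -0.034 and 0.034 m and y of tin_blue in the frame of tray between -0.124 and 0.124 m), for 0.2 s.
At the end, for the whole second after the job is handed in: Each tin stands upright (within 0.1 rad) on the pad of its own colour, its centre within 13 mm of the pad's; the pommel stands upright (within 0.12 rad) on the work stand, within 14 mm of its centre; all are at rest and released (horizontal distance between tin_red and pad_red below 0.013 m and z of tin_red in the frame of pad_red between -0.002 and 0.007 m and angle between each of tin_red, tin_green, tin_blue's own z axis and vertical below 0.1 rad and horizontal distance between tin_green and pad_green below 0.013 m and z of tin_green in the frame of pad_green between -0.002 and 0.007 m and horizontal distance between tin_blue and pad_blue below 0.013 m and z of tin_blue in the frame of pad_blue between -0.002 and 0.007 m and horizontal distance between pommel and stand below 0.014 m and z of pommel in the frame of stand between 0.011 and 0.019 m and angle between pommel's own z axis and vertical below 0.12 rad and linear speed of each of tin_red, tin_green, tin_blue, pommel below 0.02 m/s and angular speed of each of tin_red, tin_green, tin_blue, pommel below 0.2 rad/s); the robot touches nothing.
It fails at once if A tin is tipped by more than about 35 degrees (angle between any of tin_red, tin_green, tin_blue's own z axis and vertical above 0.6 rad).
It fails at once if The felt wheel is pushed more than 20 mm from where it lay (distance of felt_wheel from where it was at the start of the episode above 0.02 m).
It also fails if it takes over 138 s, if anything falls off the work surface, if the arm or the gripper's body presses on something with over 40 N, if the wrist force passes 120 N, or if a joint passes its speed limit or range.

## Working session

There is one attempt and no reset: what is moved stays moved. The work goes in short steps, Python scripts to look and compute and a tool call to move; the robot and the scene stay as the last step left them, time stands still between calls to the robot, and variables do not carry over. Pictures are saved under pics/ and viewed, and the job is handed in when it is done.

Besides the shell and the picture viewer there is one more tool, called after "Request:" as name([rows], argument=value, ...), one row to a line, values as JSON. send_rows: Moves the arm, as the interface text tells. Its arguments: {"type":"object","properties":{"steps":{"type":"array","items":{"type":"array","items":{"type":"number"}}},"force":{"type":"number"}},"required":["steps"]}

```bash
mkdir -p pics; ls; python3 - <<'E'
from station import env,cams
import cv2,numpy as np
np.set_printoptions(precision=4,suppress=True)
s=env.state();print(s)
for n in("side","top"):
    c=cams.snapshot(n);cv2.imwrite(f"pics/{n}0.png",c["color"]);print(n,c["camera_matrix"],c["xyz"],c["rotation"],c.keys())
E
```

```text
pics
{'time_s': 0.0, 'joint_pos': array([ 1.218 ,  0.2766,  1.5062,  0.    ,  1.3607, -0.121 ]), 'joint_vel': array([-0.0016, -0.0021,  0.0009,  0.0016, -0.0002,  0.0001]), 'effort': array([  0.0012, -41.6776, -24.5798,  -0.0003,   0.0112,  -0.    ]), 'position': array([0.1319, 0.5591, 0.2039]), 'ee_rot': array([[-0.9733,  0.2297, -0.0007],
       [ 0.2297,  0.9732, -0.0018],
       [ 0.0003, -0.0019, -1.    ]]), 'wrist_force': array([ 0.6735, -0.2247,  0.1216]), 'ft_torque': array([-0.0011, -0.0279, -0.04  ]), 'gripper_width': 1.0040826380077572}
side [[574.0661   0.     312.4396]
 [  0.     574.0661 240.4098]
 [  0.       0.       1.    ]] [ 0.2555 -0.5418  0.6952] [[ 0.8527  0.3893 -0.3482]
 [-0.522   0.6131 -0.5929]
 [-0.0173  0.6874  0.7261]] dict_keys(['color', 'camera_matrix', 'xyz', 'rotation'])
top [[539.3947   0.     324.6843]
 [  0.     539.3947 238.7568]
 [  0.       0.       1.    ]] [0.3552 0.005  1.1087] [[-0.025   0.9786 -0.2042]
 [-0.9997 -0.0241  0.0073]
 [ 0.0023  0.2043  0.9789]] dict_keys(['color', 'camera_matrix', 'xyz', 'rotation'])
```

View pics/side0.png

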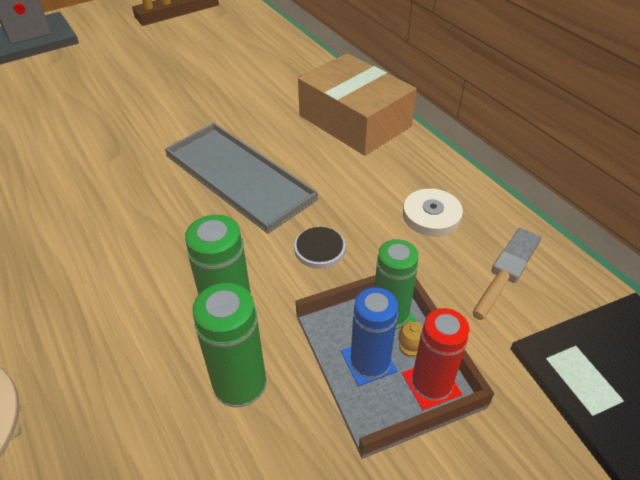

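View pics/top0.png

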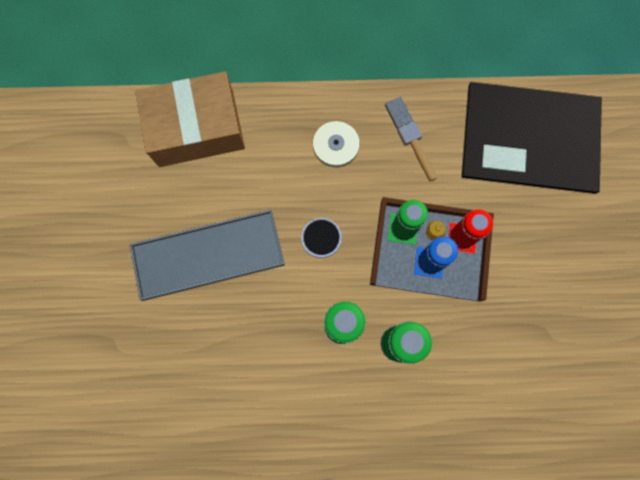

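Three green tins: top-view lids at (413,213) in the bay on the green pad, (345,322) and (410,343) outside it. The bay one looks smallest and stands on the green pad; I'll confirm this in enlarged crops.

```bash
cat > h.py <<'E'
from station import env,cams
import cv2,numpy as np
np.set_printoptions(precision=4,suppress=True)
def ray(c,p):
    K=c["camera_matrix"];d=np.linalg.inv(K)@[p[0],p[1],1];d=np.array([d[0],-d[1],-d[2]]);return c["rotation"]@d
def pix2(c,p,z):
    d=ray(c,p);o=np.array(c["xyz"]);return o+d*(z-o[2])/d[2]
def proj(c,P):
    q=np.array(c["rotation"]).T@(np.array(P)-c["xyz"]);q=np.array([q[0],-q[1],-q[2]]);u=c["camera_matrix"]@q;return u[:2]/u[2]
def crop(c,x0,y0,x1,y1,k,f):
    im=c["color"][y0:y1,x0:x1];im=cv2.resize(im,None,fx=k,fy=k,interpolation=cv2.INTER_CUBIC)
    for x in range((x0+9)//10*10,x1,10):
        cv2.line(im,((x-x0)*k,0),((x-x0)*k,6 if x%50 else 16),(255,255,255),1)
        if x%20==0: cv2.putText(im,str(x),((x-x0)*k,24),0,.35,(255,255,255),1)
    for y in range((y0+9)//10*10,y1,10):
        cv2.line(im,(0,(y-y0)*k),(6 if y%50 else 16,(y-y0)*k),(255,255,255),1)
        if y%20==0: cv2.putText(im,str(y),(8,(y-y0)*k+4),0,.35,(255,255,255),1)
    cv2.imwrite(f,im)
E
python3 - <<'E'
from h import *
c=cams.snapshot("top")
crop(c,320,190,500,370,3,"pics/c1.png")
crop(c,365,190,500,305,5,"pics/c2.png")
crop(c,125,200,350,305,3,"pics/c3.png")
E
```

```text
(no output)
```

View pics/c1.png

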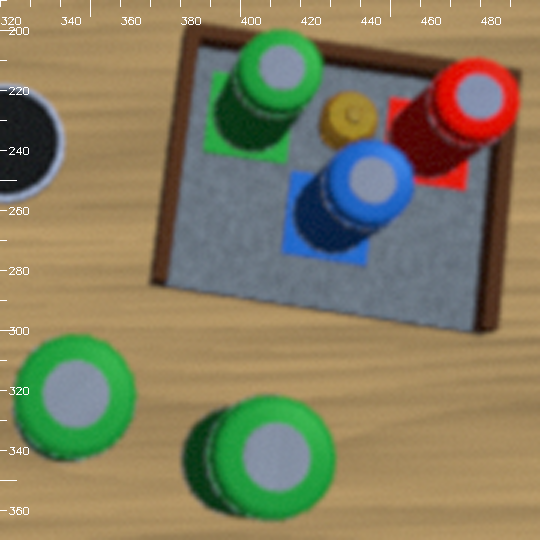

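View pics/c2.png

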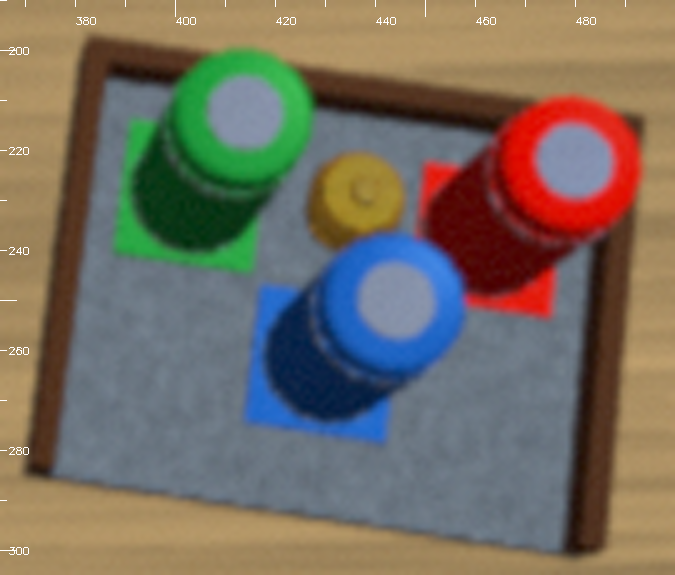

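View pics/c3.png

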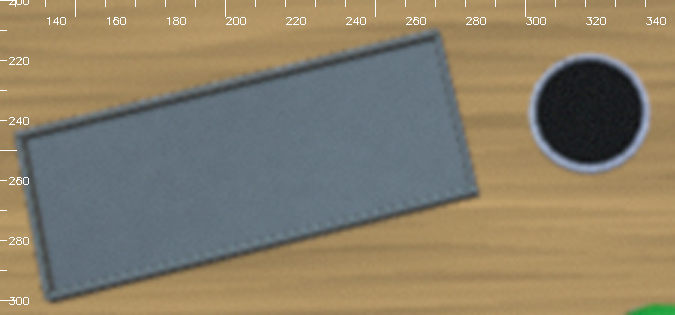

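```bash
cat > m.py <<'E'
from h import *
from scipy.optimize import least_squares
c=cams.snapshot("top")
for n,p in dict(green=(413.3,212.2),red=(479,222),blue=(443.7,250)).items(): print(n,pix2(c,p,.145))
print("pommel",pix2(c,(437.5,228),.06))
print("stand",pix2(c,(321.3,237.3),.015))
T=np.array([pix2(c,p,.02)[:2] for p in [(130.5,244.5),(271.5,211),(284,265),(142,299.5)]])
print("tray",T,T.mean(0),[np.linalg.norm(T[i]-T[(i+1)%4]) for i in range(4)])
d=(T[0]+T[3]-T[1]-T[2]);print("yaw y axis",d/np.linalg.norm(d),np.degrees(np.arctan2(-d[0],d[1])))
# visible pad corners, z=.015: local coords in bay frame (x,y)
obs=[((391,213.7),(0,.062),(1,1)),((388,240.5),(0,.062),(-1,1)),((415.5,244),(0,.062),(-1,-1)),
((417,247),(-.062,0),(1,1)),((414,273.7),(-.062,0),(-1,1)),((441.5,278),(-.062,0),(-1,-1)),
((450,222.5),(0,-.062),(1,1)),((475,253.3),(0,-.062),(-1,-1))]
L=np.array([np.array(b)+np.array(s)*.029 for _,b,s in obs]);W=np.array([pix2(c,p,.015)[:2] for p,_,_ in obs])
def R(a):return np.array([[np.cos(a),-np.sin(a)],[np.sin(a),np.cos(a)]])
f=lambda v:((L@R(v[2]).T+v[:2])-W).ravel()
r=least_squares(f,[.38,-.2,0]);print("bay",r.x[:2],np.degrees(r.x[2]));print((r.fun.reshape(-1,2)*1000).round(1))
for n,b in dict(green=(0,.062),blue=(-.062,0),red=(0,-.062)).items(): print("pad",n,R(r.x[2])@b+r.x[:2])
E
python3 m.py
```

```text
green [ 0.6023 -0.1669  0.145 ]
red [ 0.5807 -0.2866  0.145 ]
blue [ 0.53   -0.2181  0.145 ]
pommel [ 0.5904 -0.2285  0.06  ]
stand [0.5866 0.0037 0.015 ]
tray [[0.5801 0.3962]
 [0.6441 0.1061]
 [0.5297 0.0812]
 [0.4665 0.3676]] [0.5551 0.2378] [np.float64(0.2970261185106305), np.float64(0.11713255894396513), np.float64(0.2932760486698929), np.float64(0.11713167433406588)]
yaw y axis [-0.2155  0.9765] 12.446234494272408
bay [ 0.5896 -0.2279] -10.09028315398701
[[ 0.6 -0.2]
 [ 0.5  0.9]
 [-0.9  0.3]
 [ 0.9 -0.2]
 [-0.9  0.5]
 [-0.8 -1. ]
 [ 0.8 -0.1]
 [-0.1 -0.3]]
pad green [ 0.6004 -0.1669]
pad blue [ 0.5285 -0.2171]
pad red [ 0.5787 -0.289 ]
```

The crop confirms it: the bay green tin's lid is about 28 px wide, the two outside about 40 px, so the one at (413,213) on the green pad is the right one. The pad fit residuals are within 1 mm. I'll cross-check the positions in the side view.

```bash
python3 - <<'E'
from h import *
c=cams.snapshot("side")
for P in [(.6012,-.167,.145),(.580,-.288,.145),(.5295,-.2175,.145),(.59,-.228,.06),(.5866,.0037,.015),(.5801,.3962,.02),(.6441,.1061,.02),(.5297,.0812,.02),(.4665,.3676,.02)]:
    u=proj(c,P);print(P,u);cv2.drawMarker(c["color"],(int(round(u[0])),int(round(u[1]))),(255,255,0),0,8,1)
crop(c,160,120,490,440,2,"pics/s1.png")
E
```

```text
(0.6012, -0.167, 0.145) [396.5216 251.0954]
(0.58, -0.288, 0.145) [445.6018 323.7632]
(0.5295, -0.2175, 0.145) [374.1847 301.1387]
(0.59, -0.228, 0.06) [412.0039 326.1032]
(0.5866, 0.0037, 0.015) [318.2132 242.9909]
(0.5801, 0.3962, 0.02) [212.8414 122.8777]
(0.6441, 0.1061, 0.02) [315.2078 192.4139]
(0.5297, 0.0812, 0.02) [264.5425 225.6181]
(0.4665, 0.3676, 0.02) [165.0859 149.0043]
```

View pics/s1.png

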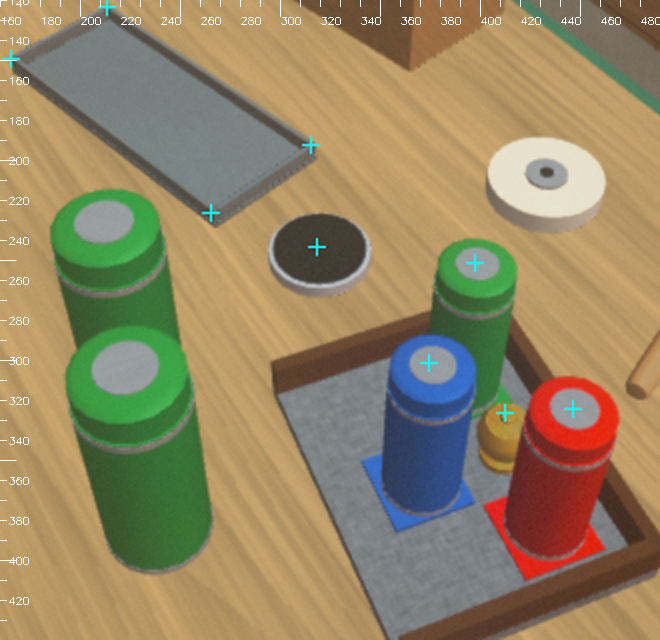

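```bash
cat > g.py <<'E'
import sys
from h import *
from scipy.spatial.transform import Rotation as Ro
s=env.state();R=s["ee_rot"];Rt=np.diag([-1,1,-1.])
print("t",s["time_s"],"p",s["position"],"w",s["gripper_width"])
print("rotvec",Ro.from_matrix(R.T@Rt).as_rotvec())
for a in sys.argv[1:]:
    P=np.array([float(v) for v in a.split(",")]);print(a,(R.T@(P-s["position"])*1000).round(1))
E
python3 g.py .45,.3,.25 .58,.05,.25 .53,-.218,.25
```

```text
t 0.25 p [0.132  0.5594 0.2044] w 0.9977405096257551
rotvec [-0.0008 -0.0002 -0.2318]
.45,.3,.25 [-369.1 -179.4  -45.5]
.58,.05,.25 [-553.  -392.9  -45.4]
.53,-.218,.25 [-565.9 -665.2  -45.1]
```

Request:
send_rows([
  [-60,-30,-45,0,0,0,-1],
  [-120,-60,-45,0,0,-0.05,-1],
  [-165,-80,-45,0,0,-0.1,-1],
  [-210,-102,-45,0,0,-0.15,-1],
  [-255,-124,-45,0,0,-0.2,-1],
  [-300,-146,-45,0,0,-0.23,-1],
  [-345,-168,-45,0,0,-0.23,-1],
  [-390,-200,-45,0,0,-0.23,-1],
  [-425,-240,-45,0,0,-0.23,-1],
  [-455,-280,-45,0,0,-0.23,-1],
  [-490,-320,-45,0,0,-0.23,-1],
  [-520,-355,-45,0,0,-0.23,-1],
  [-550,-393,-45,0,0,-0.23,-1],
  [-553,-440,-45,0,0,-0.23,-1],
  [-556,-490,-45,0,0,-0.23,-1],
  [-558,-540,-45,0,0,-0.23,-1],
  [-560,-590,-45,0,0,-0.23,-1],
  [-563,-640,-45,0,0,-0.23,-1],
  [-566,-665,-45,0,0,-0.232,-1],
  [-566,-665,-45,0,0,-0.232,-1],
])

```text
time_s: 2.75
position: [0.5297, -0.2195, 0.2495]
ee_rot: [[-1.0, 0.003, -0.001], [0.003, 1.0, -0.001], [0.001, -0.001, -1.0]]
wrist_force: [-0.7, 0.5, 0.4]
gripper_width: 1.001
```

```bash
python3 g.py .53,-.218,.25 .53,-.218,.085; python3 -c "
from h import *
c=cams.snapshot('side');cv2.imwrite('pics/s2.png',c['color']);print(env.state()['joint_pos'])"
```

```text
t 2.75 p [ 0.5297 -0.2195  0.2495] w 1.0005295919193042
rotvec [-0.0007 -0.0007 -0.003 ]
.53,-.218,.25 [-0.2  1.5 -0.5]
.53,-.218,.085 [ -0.4   1.6 164.5]
[-0.5117  0.2521  1.4281 -0.0001  1.4621 -2.081 ]
```

View pics/s2.png

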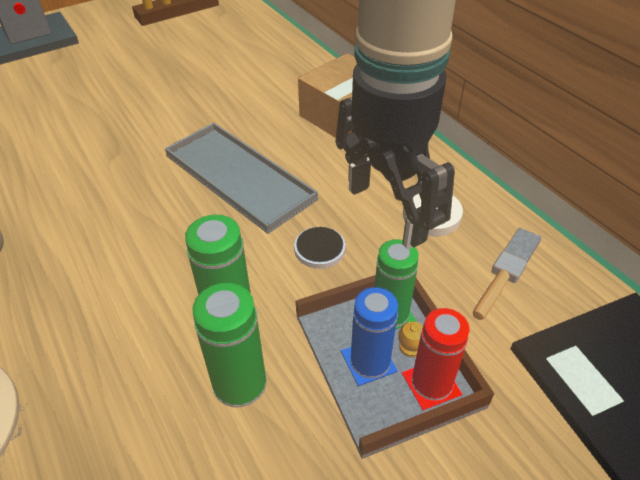

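The gripper is over the blue tin, fingers straddling it in y. I'll descend and grip.

Request:
send_rows([
  [0,1.5,45,0,0,-0.003,-1],
  [0,1.5,90,0,0,-0.003,-1],
  [0,1.5,125,0,0,-0.003,-1],
  [0,1.5,150,0,0,-0.003,-1],
  [0,1.5,164.5,0,0,-0.003,-1],
  [0,1.5,164.5,0,0,-0.003,-1],
  [0,1.5,164.5,0,0,-0.003,1],
  [0,1.5,164.5,0,0,-0.003,1],
  [0,1.5,164.5,0,0,-0.003,1],
  [0,1.5,164.5,0,0,-0.003,1],
  [0,1.5,164.5,0,0,-0.003,1],
  [0,1.5,164.5,0,0,-0.003,1],
], force=40)

```text
time_s: 4.3
position: [0.5309, -0.2172, 0.0868]
ee_rot: [[-1.0, -0.001, 0.002], [-0.001, 1.0, -0.001], [-0.002, -0.001, -1.0]]
wrist_force: [0.6, -0.4, 6.4]
gripper_width: 0.612
```

```bash
python3 g.py .53,-.218,.25 .5345,.331,.25; python3 -c "
from h import *
c=cams.snapshot('side');cv2.imwrite('pics/s3.png',c['color'])"
```

```text
t 4.3 p [ 0.5309 -0.2172  0.0868] w 0.6119191249757154
rotvec [-0.0012  0.0024  0.0012]
.53,-.218,.25 [   0.5   -1.  -163.2]
.5345,.331,.25 [  -4.6  548.  -163.9]
```

View pics/s3.png

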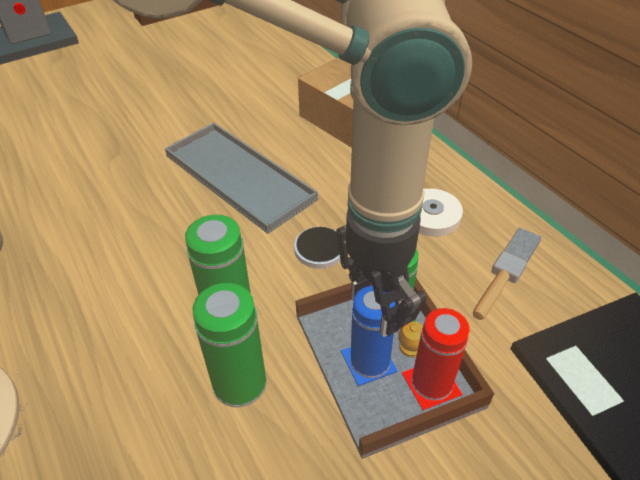

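Request:
send_rows([
  [0,-1,-10,0,0,0,1],
  [0,-1,-40,0,0,0,1],
  [0,-1,-80,0,0,0,1],
  [0,-1,-120,0,0,0,1],
  [0,0,-155,0,0,0,1],
  [0,15,-163,0,0,0,1],
  [-10,45,-163,0,0,0,1],
  [-15,85,-163,0,0,0,1],
  [-20,130,-163,0,0,0,1],
  [-20,175,-163,0,0,0,1],
  [-20,220,-163,0,0,0,1],
  [-20,265,-163,0,0,0,1],
  [-20,310,-163,0,0,0,1],
  [-20,355,-163,0,0,0,1],
  [-15,400,-163,0,0,0,1],
  [-10,445,-163,0,0,0,1],
  [-5,490,-163,0,0,0,1],
  [-5,525,-163,0,0,0,1],
  [-5,545,-163,0,0,0,1],
  [-5,548,-163,0,0,0,1],
])

```text
time_s: 6.85
position: [0.5339, 0.3317, 0.2479]
ee_rot: [[-1.0, -0.003, 0.0], [-0.003, 1.0, -0.003], [-0.0, -0.003, -1.0]]
wrist_force: [1.0, 0.0, -3.5]
gripper_width: 0.613
```

```bash
python3 g.py .5345,.331,.077; python3 -c "
from h import *
c=cams.snapshot('side');cv2.imwrite('pics/s4.png',c['color']);print(env.state()['wrist_force'])"
```

```text
t 6.85 p [0.5339 0.3317 0.2479] w 0.6132818739096536
rotvec [-0.0026  0.0003  0.0029]
.5345,.331,.077 [ -0.5  -0.3 170.9]
[ 0.0679  0.4097 -1.2533]
```

View pics/s4.png

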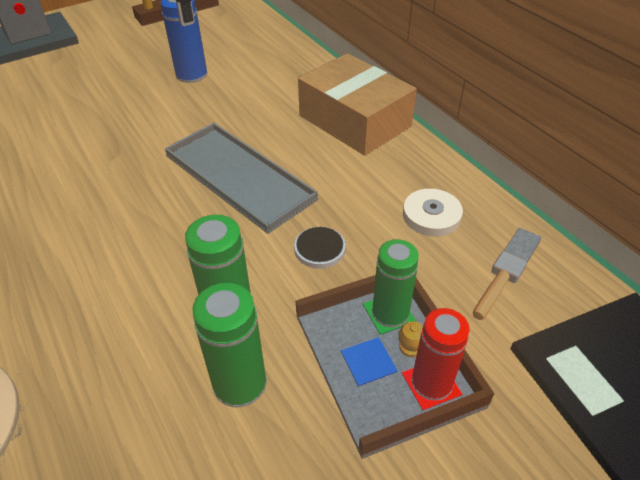

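Blue hangs upright over the tray area. I'll lower it and release.

Request:
send_rows([
  [0,0,40,0,0,0,1],
  [0,0,80,0,0,0,1],
  [0,0,120,0,0,0,1],
  [0,0,150,0,0,0,1],
  [0,0,163,0,0,0,1],
  [0,0,168,0,0,0,1],
  [0,0,170.5,0,0,0,1],
  [0,0,171,0,0,0,1],
  [0,0,171,0,0,0,1],
  [0,0,171,0,0,0,-1],
  [0,0,171,0,0,0,-1],
  [0,0,171,0,0,0,-1],
  [0,0,171,0,0,0,-1],
  [0,0,165,0,0,0,-1],
  [0,0,130,0,0,0,-1],
  [0,0,90,0,0,0,-1],
  [0,0,40,0,0,0,-1],
  [0,0,0,0,0,0,-1],
])

```text
time_s: 9.15
position: [0.5346, 0.3313, 0.251]
ee_rot: [[-1.0, -0.002, 0.003], [-0.002, 1.0, -0.001], [-0.003, -0.001, -1.0]]
wrist_force: [0.4, 0.0, 0.7]
gripper_width: 1.005
```

```bash
python3 g.py .602,-.167,.25 ; python3 -c "
from h import *
c=cams.snapshot('side');cv2.imwrite('pics/s5.png',c['color']);print(env.state()['wrist_force'])"
```

```text
t 9.15 p [0.5346 0.3313 0.251 ] w 1.00547165379421
rotvec [-0.0015  0.003   0.002 ]
.602,-.167,.25 [ -66.4 -498.4    1.9]
[1.6176 0.2519 3.862 ]
```

View pics/s5.png

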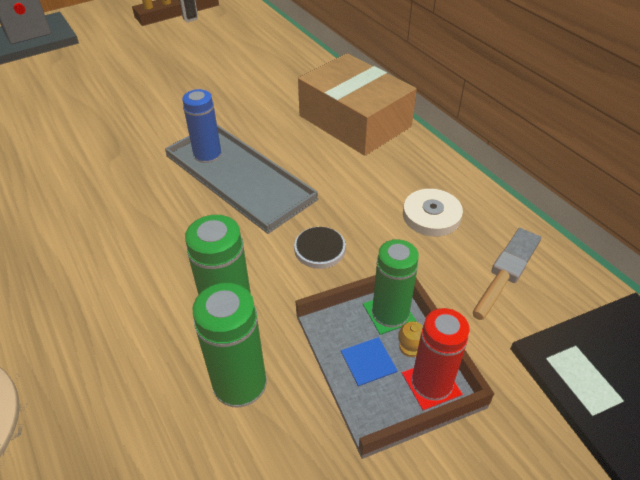

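Blue stands upright in the tray at (202,125). Next is the small green tin.

Request:
send_rows([
  [-5,-30,1,0,0,0.002,-1],
  [-10,-75,1,0,0,0.002,-1],
  [-20,-125,1,0,0,0.002,-1],
  [-30,-175,1,0,0,0.002,-1],
  [-40,-225,1,0,0,0.002,-1],
  [-45,-275,1,0,0,0.002,-1],
  [-50,-325,1,0,0,0.002,-1],
  [-55,-375,1,0,0,0.002,-1],
  [-60,-425,1,0,0,0.002,-1],
  [-65,-470,1,0,0,0.002,-1],
  [-67,-495,1,0,0,0.002,-1],
  [-67,-498,1,0,0,0.002,-1],
  [-67,-498,40,0,0,0.002,-1],
  [-67,-498,80,0,0,0.002,-1],
  [-67,-498,105,0,0,0.002,-1],
])

```text
time_s: 11.08
position: [0.6053, -0.1623, 0.1495]
ee_rot: [[-1.0, -0.002, 0.01], [-0.002, 1.0, 0.005], [-0.01, 0.005, -1.0]]
wrist_force: [-0.5, -0.1, 0.4]
gripper_width: 0.999
```

```bash
python3 g.py .602,-.167,.085 ; python3 -c "
from h import *
c=cams.snapshot('side');crop(c,300,160,500,460,2,'pics/s6.png')"
```

```text
t 11.075 p [ 0.6053 -0.1623  0.1495] w 0.9994707370492625
rotvec [0.0053 0.0098 0.0018]
.602,-.167,.085 [ 3.9 -5.1 64.4]
```

View pics/s6.png

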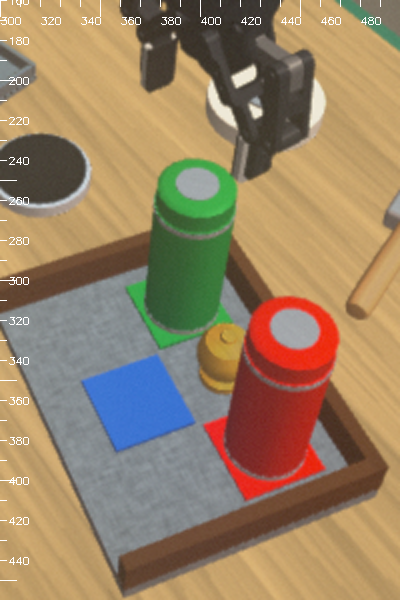

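Request:
send_rows([
  [4,-5,0,0.005,0.01,0,-1],
  [4,-5,0,0.005,0.01,0,-1],
  [4,-5,25,0.005,0.01,0,-1],
  [4,-5,50,0.005,0.01,0,-1],
  [4,-5,64,0.005,0.01,0,-1],
  [4,-5,64,0.005,0.01,0,-1],
  [4,-5,64,0.005,0.01,0,1],
  [4,-5,64,0.005,0.01,0,1],
  [4,-5,64,0.005,0.01,0,1],
  [4,-5,64,0.005,0.01,0,1],
  [4,-5,64,0.005,0.01,0,1],
  [4,-5,64,0.005,0.01,0,1],
])

```text
time_s: 12.62
position: [0.6009, -0.1667, 0.0839]
ee_rot: [[-1.0, -0.002, -0.003], [-0.002, 1.0, 0.001], [0.003, 0.001, -1.0]]
wrist_force: [-0.9, -0.8, 5.9]
gripper_width: 0.614
```

```bash
python3 g.py .602,-.167,.25 .555,.238,.25; python3 -c "
from h import *
c=cams.snapshot('side');crop(c,300,160,500,460,2,'pics/s7.png')"
```

```text
t 12.625 p [ 0.6009 -0.1667  0.0839] w 0.6137364900783265
rotvec [ 0.0009 -0.0025  0.0017]
.602,-.167,.25 [  -0.7   -0.1 -166.1]
.555,.238,.25 [  45.6  405.  -165.6]
```

View pics/s7.png

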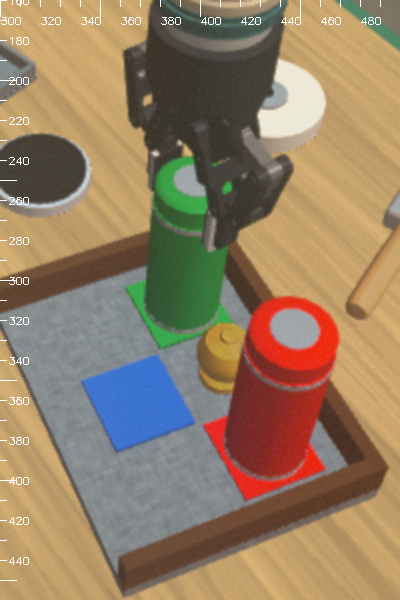

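Request:
send_rows([
  [0,0,-10,0,0,0,1],
  [0,0,-40,0,0,0,1],
  [0,0,-80,0,0,0,1],
  [0,0,-120,0,0,0,1],
  [0,0,-155,0,0,0,1],
  [0,10,-166,0,0,0,1],
  [2,35,-166,0,0,0,1],
  [5,75,-166,0,0,0,1],
  [10,120,-166,0,0,0,1],
  [15,165,-166,0,0,0,1],
  [20,210,-166,0,0,0,1],
  [25,255,-166,0,0,0,1],
  [30,300,-166,0,0,0,1],
  [38,345,-166,0,0,0,1],
  [43,380,-166,0,0,0,1],
  [45,400,-166,0,0,0,1],
  [45.5,405,-166,0,0,0,1],
  [45.5,405,-166,0,0,0,1],
  [45.5,405,-166,0,0,0,1],
])

```text
time_s: 15.05
position: [0.5553, 0.2368, 0.2503]
ee_rot: [[-1.0, -0.0, -0.003], [-0.0, 1.0, 0.0], [0.003, 0.0, -1.0]]
wrist_force: [-0.3, -0.5, -2.3]
gripper_width: 0.612
```

```bash
python3 g.py .555,.238,.0739; python3 -c "
from h import *
c=cams.snapshot('side');cv2.imwrite('pics/s8.png',c['color'])"
```

```text
t 15.05 p [0.5553 0.2368 0.2503] w 0.6118805124493586
rotvec [ 0.0001 -0.0027  0.0003]
.555,.238,.0739 [ -0.2   1.2 176.4]
```

View pics/s8.png

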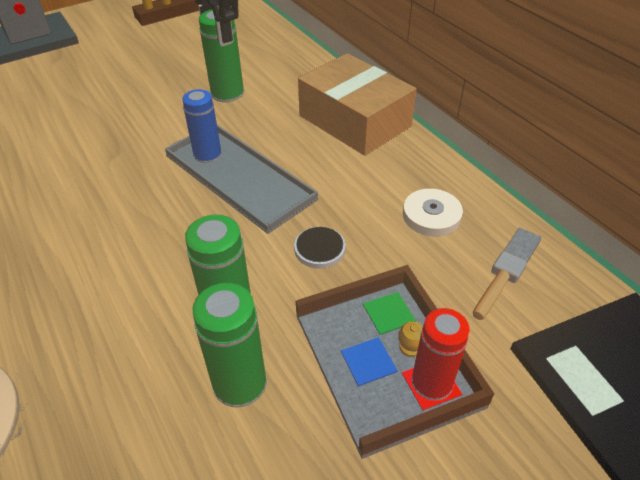

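Request:
send_rows([
  [0,1,40,0,0,0,1],
  [0,1,80,0,0,0,1],
  [0,1,120,0,0,0,1],
  [0,1,152,0,0,0,1],
  [0,1,167,0,0,0,1],
  [0,1,173,0,0,0,1],
  [0,1,176,0,0,0,1],
  [0,1,176.5,0,0,0,1],
  [0,1,176.5,0,0,0,1],
  [0,1,176.5,0,0,0,-1],
  [0,1,176.5,0,0,0,-1],
  [0,1,176.5,0,0,0,-1],
  [0,1,176.5,0,0,0,-1],
  [0,1,170,0,0,0,-1],
  [0,1,130,0,0,0,-1],
  [0,1,90,0,0,0,-1],
  [0,1,40,0,0,0,-1],
  [0,0,0,0,0,0,-1],
])

```text
time_s: 17.35
position: [0.5557, 0.237, 0.2531]
ee_rot: [[-1.0, -0.0, -0.0], [-0.0, 1.0, 0.001], [0.0, 0.001, -1.0]]
wrist_force: [0.5, 0.0, 0.7]
gripper_width: 0.999
```

```bash
python3 g.py .58,-.2875,.25
```

```text
t 17.35 p [0.5557 0.237  0.2531] w 0.9994166933213279
rotvec [ 0.0011 -0.0003  0.0002]
.58,-.2875,.25 [ -24.2 -524.5    2.6]
```

Request:
send_rows([
  [0,-30,1,0,0,0,-1],
  [0,-75,1,0,0,0,-1],
  [-5,-125,1,0,0,0,-1],
  [-8,-175,1,0,0,0,-1],
  [-10,-225,1,0,0,0,-1],
  [-12,-275,1,0,0,0,-1],
  [-15,-325,1,0,0,0,-1],
  [-18,-375,1,0,0,0,-1],
  [-20,-425,1,0,0,0,-1],
  [-22,-470,1,0,0,0,-1],
  [-24,-505,1,0,0,0,-1],
  [-24,-524,1,0,0,0,-1],
  [-24,-524,30,0,0,0,-1],
  [-24,-524,60,0,0,0,-1],
  [-24,-524,80,0,0,0,-1],
  [-24,-524,80,0,0,0,-1],
  [-24,-524,80,0,0,0,-1],
])

```text
time_s: 19.48
position: [0.5805, -0.2868, 0.1738]
ee_rot: [[-1.0, -0.001, 0.001], [-0.001, 1.0, 0.0], [-0.001, 0.0, -1.0]]
wrist_force: [0.3, -0.3, 0.6]
gripper_width: 1.002
```

```bash
python3 g.py .58,-.2875,.082; python3 -c "
from h import *
c=cams.snapshot('side');cv2.imwrite('pics/s9.png',c['color'])"
```

```text
t 19.475 p [ 0.5805 -0.2868  0.1738] w 1.002174199670073
rotvec [0.0003 0.0013 0.0008]
.58,-.2875,.082 [ 0.6 -0.7 91.8]
```

View pics/s9.png

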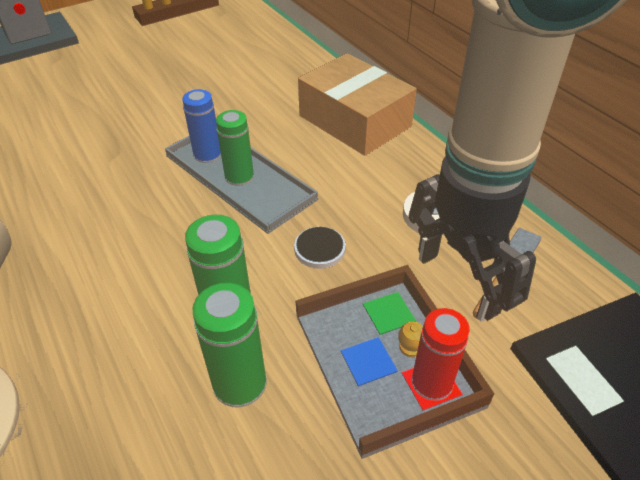

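Green stands in the tray at (235,147), and the gripper is above red.

Request:
send_rows([
  [0.5,-0.7,30,0,0,0,-1],
  [0.5,-0.7,60,0,0,0,-1],
  [0.5,-0.7,83,0,0,0,-1],
  [0.5,-0.7,92,0,0,0,-1],
  [0.5,-0.7,92,0,0,0,-1],
  [0.5,-0.7,92,0,0,0,-1],
  [0.5,-0.7,92,0,0,0,1],
  [0.5,-0.7,92,0,0,0,1],
  [0.5,-0.7,92,0,0,0,1],
  [0.5,-0.7,92,0,0,0,1],
  [0.5,-0.7,92,0,0,0,1],
  [0.5,-0.7,92,0,0,0,1],
])

```text
time_s: 21.02
position: [0.5808, -0.2882, 0.0832]
ee_rot: [[-1.0, -0.001, 0.004], [-0.001, 1.0, -0.001], [-0.004, -0.001, -1.0]]
wrist_force: [-0.5, -0.4, 6.2]
gripper_width: 0.614
```

```bash
python3 g.py .58,-.2875,.25 .5755,.145,.25
```

```text
t 21.025 p [ 0.5808 -0.2882  0.0832] w 0.6139876646974755
rotvec [-0.0012  0.0035  0.0006]
.58,-.2875,.25 [   0.3    0.5 -166.8]
.5755,.145,.25 [   4.5  433.  -167.3]
```

Request:
send_rows([
  [0,0,-10,0,0,0,1],
  [0,0,-40,0,0,0,1],
  [0,0,-80,0,0,0,1],
  [0,0,-120,0,0,0,1],
  [0,0,-155,0,0,0,1],
  [0,10,-167,0,0,0,1],
  [0,35,-167,0,0,0,1],
  [0,75,-167,0,0,0,1],
  [0,120,-167,0,0,0,1],
  [0,165,-167,0,0,0,1],
  [0,210,-167,0,0,0,1],
  [0,255,-167,0,0,0,1],
  [0,300,-167,0,0,0,1],
  [2,345,-167,0,0,0,1],
  [4,390,-167,0,0,0,1],
  [4.5,420,-167,0,0,0,1],
  [4.5,433,-167,0,0,0,1],
  [4.5,433,-167,0,0,0,1],
  [4.5,433,-167,0,0,0,1],
])

```text
time_s: 23.4
position: [0.5751, 0.144, 0.2492]
ee_rot: [[-1.0, 0.0, 0.002], [0.0, 1.0, -0.002], [-0.002, -0.002, -1.0]]
wrist_force: [0.5, -0.4, -3.2]
gripper_width: 0.614
```

```bash
python3 g.py .5755,.145,.0732; python3 -c "
from h import *
c=cams.snapshot('side');cv2.imwrite('pics/s10.png',c['color'])"
```

```text
t 23.4 p [0.5751 0.144  0.2492] w 0.6135533513561066
rotvec [-0.0023  0.0024 -0.0002]
.5755,.145,.0732 [  0.1   1.4 176. ]
```

View pics/s10.png

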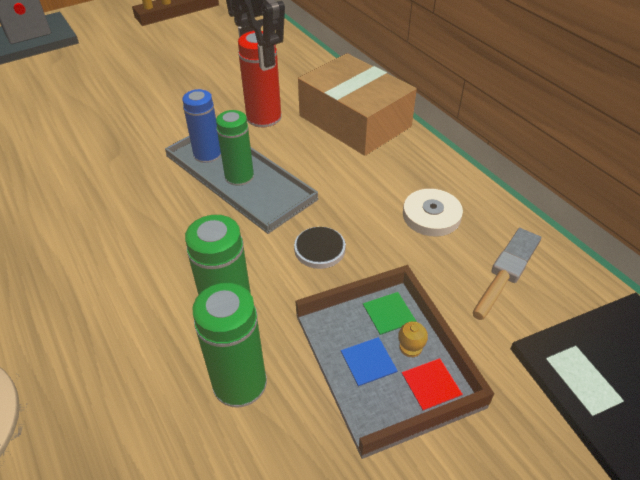

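Request:
send_rows([
  [0,1.5,40,0,0,0,1],
  [0,1.5,80,0,0,0,1],
  [0,1.5,120,0,0,0,1],
  [0,1.5,152,0,0,0,1],
  [0,1.5,167,0,0,0,1],
  [0,1.5,173,0,0,0,1],
  [0,1.5,175.5,0,0,0,1],
  [0,1.5,176,0,0,0,1],
  [0,1.5,176,0,0,0,1],
  [0,1.5,176,0,0,0,-1],
  [0,1.5,176,0,0,0,-1],
  [0,1.5,176,0,0,0,-1],
  [0,1.5,176,0,0,0,-1],
  [0,1.5,170,0,0,0,-1],
  [0,1.5,130,0,0,0,-1],
  [0,1.5,90,0,0,0,-1],
  [0,1.5,40,0,0,0,-1],
  [0,0,0,0,0,0,-1],
])

```text
time_s: 25.7
position: [0.5757, 0.1439, 0.2521]
ee_rot: [[-1.0, 0.001, 0.005], [0.001, 1.0, -0.002], [-0.005, -0.002, -1.0]]
wrist_force: [0.7, 0.8, -0.2]
gripper_width: 0.998
```

```bash
python3 g.py .590,-.228,.15; python3 -c "
from h import *
c=cams.snapshot('top');cv2.imwrite('pics/t11.png',c['color']);crop(c,370,195,500,305,5,'pics/t11c.png')"
```

```text
t 25.7 p [0.5757 0.1439 0.2521] w 0.9977051811854639
rotvec [-0.0017  0.0052 -0.0005]
.590,-.228,.15 [ -14.  -371.7  102.8]
```

View pics/t11.png

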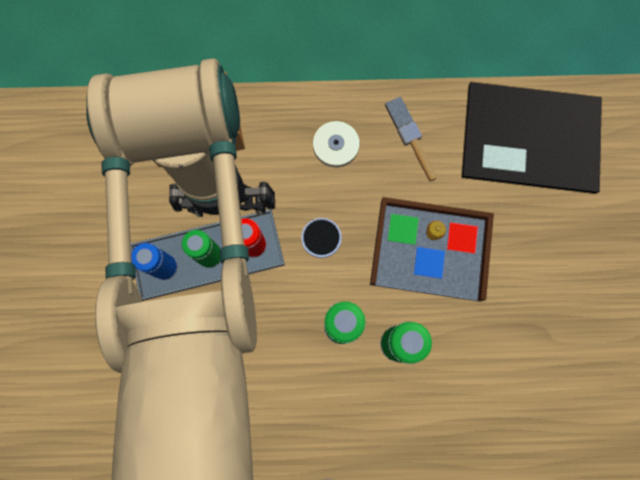

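View pics/t11c.png

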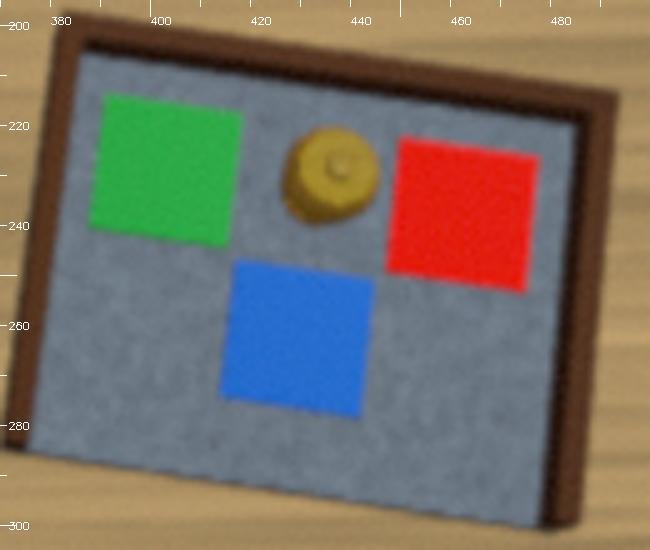

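All three tins stand in the tray: blue (153,261), green (203,246), red (252,236). The pommel hasn't moved, with its knob at (437.5,228). The pads are now fully visible, so I'll refine their centres using both cameras.

```bash
python3 - <<'E'
from h import *
import itertools
r={}
for n in("top","side"):
    c=cams.snapshot(n);im=cv2.cvtColor(c["color"],cv2.COLOR_BGR2HSV)
    x0,y0,x1,y1=(375,200,495,300) if n=="top" else (300,265,490,450)
    for k,(a,b) in dict(green=(45,75),blue=(100,120),red=(-8,8)).items():
        h=im[...,0].astype(int);h=np.where(h>172,h-180,h)
        m=((h>=a)&(h<=b)&(im[...,1]>150)&(im[...,2]>80)).astype(np.uint8);M=np.zeros_like(m);M[y0:y1,x0:x1]=m[y0:y1,x0:x1]
        nn,lab,st,ce=cv2.connectedComponentsWithStats(M);i=1+np.argmax(st[1:,4])
        print(n,k,ce[i],st[i],pix2(c,ce[i],.015))
    print(n,"stand?" ,pix2(c,(321.3,237.3) if n=="top" else (320,245.5),.015))
E
```

```text
top green [402.6822 228.8418] [388 215  30  29 708] [ 0.6004 -0.1659  0.015 ]
top blue [429.0117 262.2464] [414 247  31  31 771] [ 0.5288 -0.2162  0.015 ]
top red [462.0013 237.4728] [447 223  31  30 753] [ 0.5791 -0.288   0.015 ]
top stand? [0.5866 0.0037 0.015 ]
side green [388.219  312.3599] [ 364  293   50   41 1178] [ 0.5995 -0.1684  0.015 ]
side blue [368.5587 360.8345] [ 341  338   56   47 1559] [ 0.5284 -0.2194  0.015 ]
side red [431.3927 383.6924] [ 402  359   60   51 1762] [ 0.5783 -0.2914  0.015 ]
side stand? [ 0.5861 -0.0026  0.015 ]
```

Request:
send_rows([
  [0,-20,5,0,0.005,0,-1],
  [-2,-60,10,0,0.005,0,-1],
  [-4,-105,20,0,0.005,0,-1],
  [-6,-150,30,0,0.005,0,-1],
  [-8,-195,40,0,0.005,0,-1],
  [-10,-240,60,0,0.005,0,-1],
  [-12,-285,80,0,0.005,0,-1],
  [-14,-330,100,0,0.005,0,-1],
  [-14,-360,103,0,0.005,0,-1],
  [-14,-372,103,0,0.005,0,-1],
  [-14,-372,103,0,0.005,0,-1],
  [-14,-372,103,0,0.005,0,-1],
])

```text
time_s: 27.35
position: [0.5913, -0.2271, 0.1502]
ee_rot: [[-1.0, -0.0, 0.004], [-0.0, 1.0, -0.0], [-0.004, -0.0, -1.0]]
wrist_force: [0.0, -0.3, -1.4]
gripper_width: 1.002
```

```bash
python3 g.py .590,-.228,.022;python3 -c "
from h import *
c=cams.snapshot('side');cv2.imwrite('pics/s12.png',c['color'])"
```

```text
t 27.35 p [ 0.5913 -0.2271  0.1502] w 1.0020835939163755
rotvec [-0.0005  0.0039  0.    ]
.590,-.228,.022 [  1.8  -0.9 128.2]
```

View pics/s12.png

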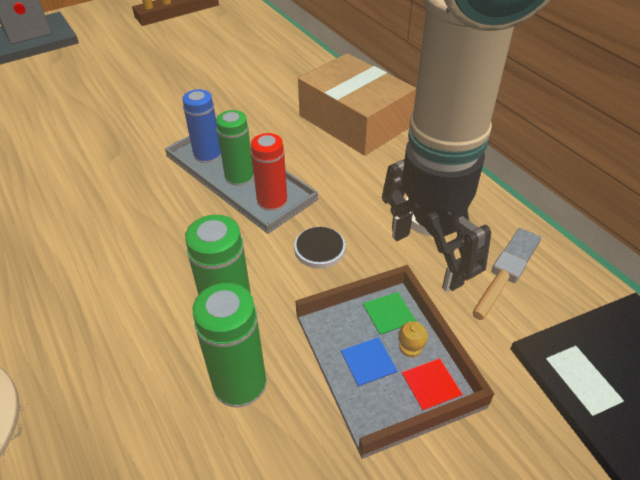

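Two-camera averages: green pad (.600,-.167), blue (.529,-.218), red (.579,-.290), stand (.5865,.0005). Now I'll grasp the pommel.

Request:
send_rows([
  [1.8,-1.2,40,0,0.004,0,-1],
  [1.8,-1.2,80,0,0.004,0,-1],
  [1.8,-1.2,110,0,0.004,0,-1],
  [1.8,-1.2,125,0,0.004,0,-1],
  [1.8,-1.2,132,0,0.004,0,-1],
  [1.8,-1.2,132,0,0.004,0,-1],
  [1.8,-1.2,132,0,0.004,0,-1],
  [1.8,-1.2,132,0,0.004,0,0],
  [1.8,-1.2,132,0,0.004,0,1],
  [1.8,-1.2,132,0,0.004,0,1],
  [1.8,-1.2,132,0,0.004,0,1],
  [1.8,-1.2,132,0,0.004,0,1],
  [1.8,-1.2,132,0,0.004,0,1],
], force=30)

```text
time_s: 29.02
position: [0.5912, -0.2297, 0.0193]
ee_rot: [[-1.0, -0.001, 0.003], [-0.001, 1.0, -0.003], [-0.003, -0.003, -1.0]]
wrist_force: [-0.3, -6.2, 5.2]
gripper_width: 0.392
```

```bash
python3 g.py .590,-.228,.15 .5865,.0005,.15;python3 -c "
from h import *
c=cams.snapshot('side');crop(c,300,200,500,460,2,'pics/s13.png')"
```

```text
t 29.025 p [ 0.5912 -0.2297  0.0193] w 0.3917760603583716
rotvec [-0.0034  0.0026  0.0008]
.590,-.228,.15 [   0.9    1.2 -130.7]
.5865,.0005,.15 [   4.2  229.7 -131.5]
```

View pics/s13.png

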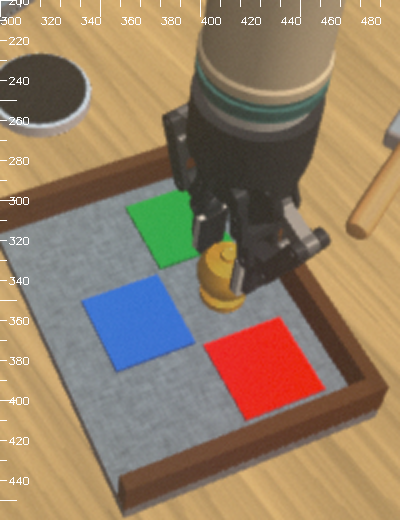

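```bash
python3 -c "
from h import *
c=cams.snapshot('side');crop(c,370,285,450,365,8,'pics/s14.png')
for z in (.0193,.038,.06): print(z,proj(c,(.5912,-.2297,z)),proj(c,(.5912,-.2297+.02,z)),proj(c,(.5912,-.2297-.02,z)))"
```

```text
0.0193 [410.2611 343.6497] [401.3693 333.3779] [419.423  354.2334]
0.038 [411.7269 335.9776] [402.6605 325.6445] [421.0736 346.6301]
0.06 [413.5183 326.6021] [404.2375 316.1995] [423.092  337.3331]
```

View pics/s14.png

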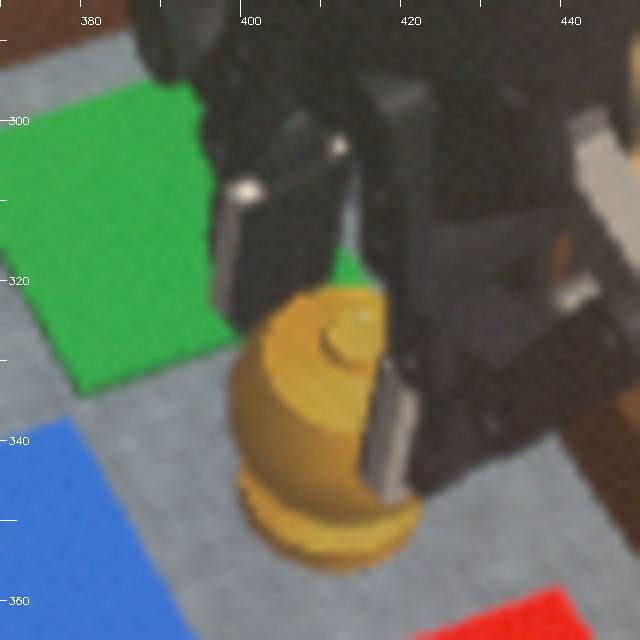

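The fingertips sit at about z≈.04 and the opening of 33 mm is below the 40 mm ball, so the pads hold it above the equator. I'll reopen, go about 12 mm lower and regrip.

Request:
send_rows([
  [0,1,0,0,0,0,-1],
  [0,1,0,0,0,0,-1],
  [0,1,0,0,0,0,-1],
  [1,1,4,0,0.003,0,-1],
  [1,1,8,0,0.003,0,-1],
  [1,1,12,0,0.003,0,-1],
  [1,1,12,0,0.003,0,-1],
  [1,1,12,0,0.003,0,-1],
])

```text
time_s: 30.12
position: [0.5903, -0.2287, 0.0073]
ee_rot: [[-1.0, -0.001, -0.0], [-0.001, 1.0, -0.003], [0.0, -0.003, -1.0]]
wrist_force: [-1.1, 0.3, 0.2]
gripper_width: 0.998
```

```bash
python3 g.py .5895,-.2285,.007;python3 -c "
from h import *
c=cams.snapshot('side');crop(c,370,285,450,365,8,'pics/s15.png')"
```

```text
t 30.125 p [ 0.5903 -0.2287  0.0073] w 0.9977160327761623
rotvec [-0.0035 -0.0004  0.0008]
.5895,-.2285,.007 [0.8 0.2 0.3]
```

View pics/s15.png

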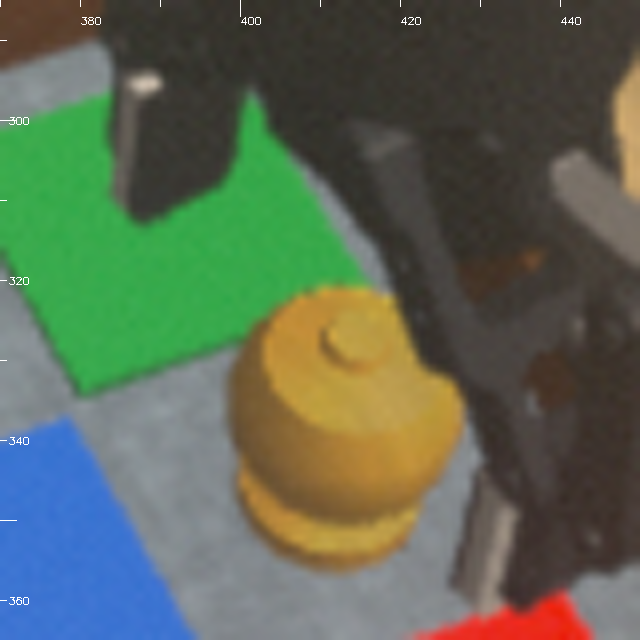

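```bash
python3 -c "
from h import *
c=cams.snapshot('side')
for z in (.012,.02,.03): print('open',z,proj(c,(.5793,-.2287+.0425,z)),proj(c,(.5793,-.2287-.0425,z)))
for z in (.02,.025,.03,.035,.04): print('closed',z,proj(c,(.5802,-.2297+.018,z)),proj(c,(.5802,-.2297-.018,z)))
print(proj(c,(.5895,-.2285,.012)))
"
```

```text
open 0.012 [384.1205 328.3338] [421.9326 372.9891]
open 0.02 [384.5343 325.0823] [422.6614 369.8628]
open 0.03 [385.0599 320.9521] [423.5882 365.8873]
closed 0.02 [395.986  337.6331] [412.1525 356.5959]
closed 0.025 [396.3048 335.5962] [412.5559 354.5919]
closed 0.03 [396.6265 333.5407] [412.9631 352.5689]
closed 0.035 [396.9511 331.4663] [413.3741 350.5268]
closed 0.04 [397.2788 329.3726] [413.789  348.4653]
[408.1945 346.5047]
```

Both the image and the chord put the pad's lower edge well above the floor, now about 5 mm below the ball's equator. Closing.

Request:
send_rows([
  [1,0,0,0,0,0,-0.5],
  [1,0,0,0,0,0,0],
  [1,0,0,0,0,0,1],
  [1,0,0,0,0,0,1],
  [1,0,0,0,0,0,1],
  [1,0,0,0,0,0,1],
  [1,0,0,0,0,0,1],
], force=30)

```text
time_s: 31.1
position: [0.5895, -0.2291, 0.0079]
ee_rot: [[-1.0, -0.001, 0.0], [-0.001, 1.0, -0.004], [-0.0, -0.004, -1.0]]
wrist_force: [-2.2, -0.9, 6.4]
gripper_width: 0.446
```

```bash
python3 g.py .5895,-.2285,.007 .5865,.0005,.15;python3 -c "
from h import *
c=cams.snapshot('side');crop(c,370,285,450,365,8,'pics/s16.png')"
```

```text
t 31.1 p [ 0.5895 -0.2291  0.0079] w 0.44550621015635194
rotvec [-0.0042  0.0003  0.0009]
.5895,-.2285,.007 [0.  0.6 0.9]
.5865,.0005,.15 [   2.8  229.  -143.1]
```

View pics/s16.png

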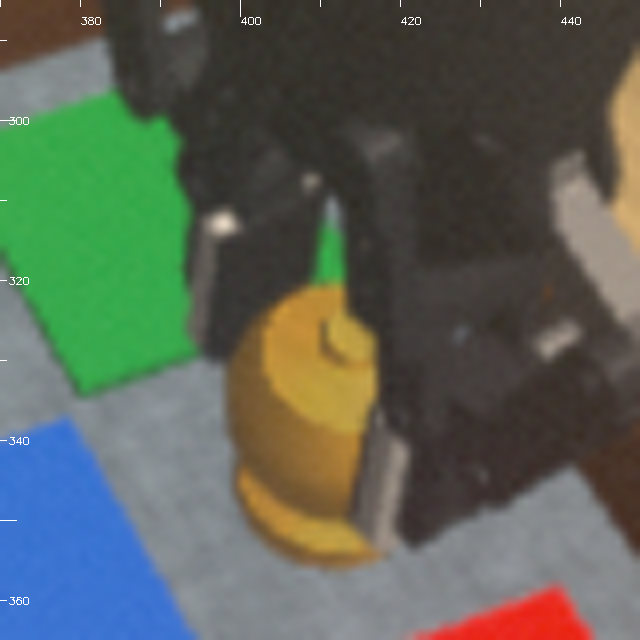

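The opening is now about 38 mm, with the same ~2 mm under-reading as on the tins, so the equator is gripped. Lifting and carrying it to the stand.

Request:
send_rows([
  [0,0,-5,0,0,0,1],
  [0,0,-30,0,0,0,1],
  [0,0,-65,0,0,0,1],
  [0,0,-100,0,0,0,1],
  [0,10,-125,0,0,0,1],
  [1,40,-130,0,0,0,1],
  [2,80,-130,0,0,0,1],
  [3,120,-130,0,0,0,1],
  [3,160,-130,0,0,0,1],
  [3,195,-130,0,0,0,1],
  [3,220,-130,0,0,0,1],
  [3,229,-120,0,0,0,1],
  [3,229,-90,0,0,0,1],
  [3,229,-60,0,0,0,1],
  [3,229,-40,0,0,0,1],
  [3,229,-40,0,0,0,1],
  [3,229,-40,0,0,0,1],
])

```text
time_s: 33.28
position: [0.5867, -0.0005, 0.0472]
ee_rot: [[-1.0, -0.0, 0.001], [-0.0, 1.0, -0.004], [-0.001, -0.004, -1.0]]
wrist_force: [1.0, -0.2, -2.2]
gripper_width: 0.442
```

```bash
python3 g.py .5865,.0005,.0109;python3 -c "
from h import *
c=cams.snapshot('side');crop(c,260,160,400,290,4,'pics/s17.png')
c=cams.snapshot('top');crop(c,260,160,400,290,4,'pics/t17.png')"
```

```text
t 33.275 p [ 0.5867 -0.0005  0.0472] w 0.44232602629128587
rotvec [-0.0044  0.0008  0.0004]
.5865,.0005,.0109 [ 0.3  1.1 36.3]
```

View pics/s17.png

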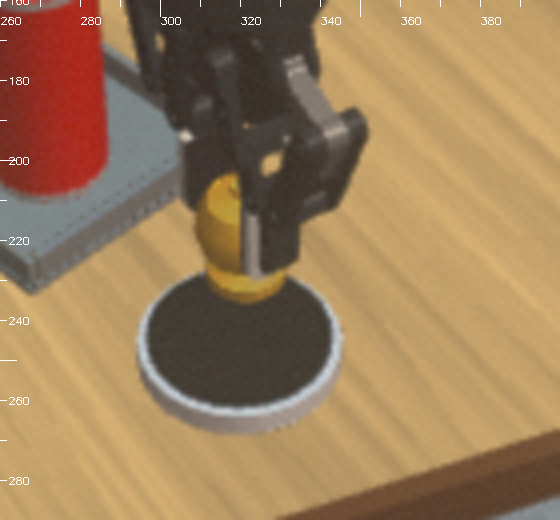

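View pics/t17.png

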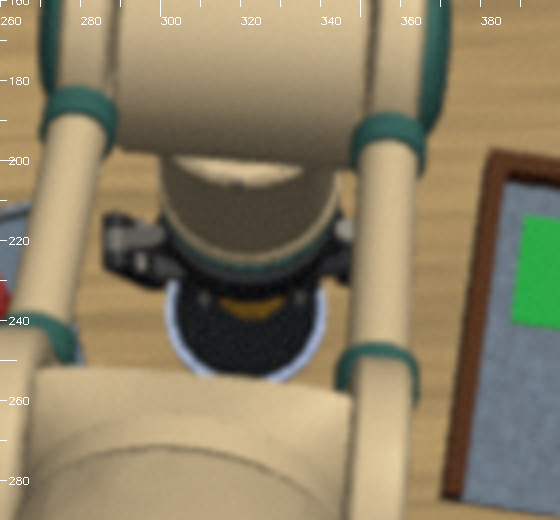

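The pommel hangs upright, base at (321,231); dropped 36 mm it lands on the stand centre at (319,245). Lowering and releasing.

Request:
send_rows([
  [0,1,15,0,0,0,1],
  [0,1,27,0,0,0,1],
  [0,1,33,0,0,0,1],
  [0,1,35.5,0,0,0,1],
  [0,1,36.3,0,0,0,1],
  [0,1,36.3,0,0,0,1],
  [0,1,36.3,0,0,0,1],
  [0,1,36.3,0,0,0,0],
  [0,1,36.3,0,0,0,-1],
  [0,1,36.3,0,0,0,-1],
  [0,1,36.3,0,0,0,-1],
  [0,1,36.3,0,0,0,-1],
  [0,1,30,0,0,0,-1],
  [0,1,10,0,0,0,-1],
  [0,0,-20,0,0,0,-1],
  [0,0,-60,0,0,0,-1],
  [0,0,-100,0,0,0,-1],
  [0,0,-150,0,0,0,-1],
  [0,0,-200,0,0,0,-1],
])

```text
time_s: 35.75
position: [0.5864, 0.0006, 0.2499]
ee_rot: [[-1.0, -0.001, 0.003], [-0.001, 1.0, -0.005], [-0.003, -0.005, -1.0]]
wrist_force: [0.7, 0.2, -0.3]
gripper_width: 1.002
```

```bash
python3 g.py .5755,.1455,.25 ;python3 -c "
from h import *
c=cams.snapshot('side');crop(c,160,60,400,290,3,'pics/s18.png')"
```

```text
t 35.75 p [0.5864 0.0006 0.2499] w 1.0018072296399296
rotvec [-0.0046  0.0027  0.0007]
.5755,.1455,.25 [ 10.8 144.9  -0.8]
```

View pics/s18.png

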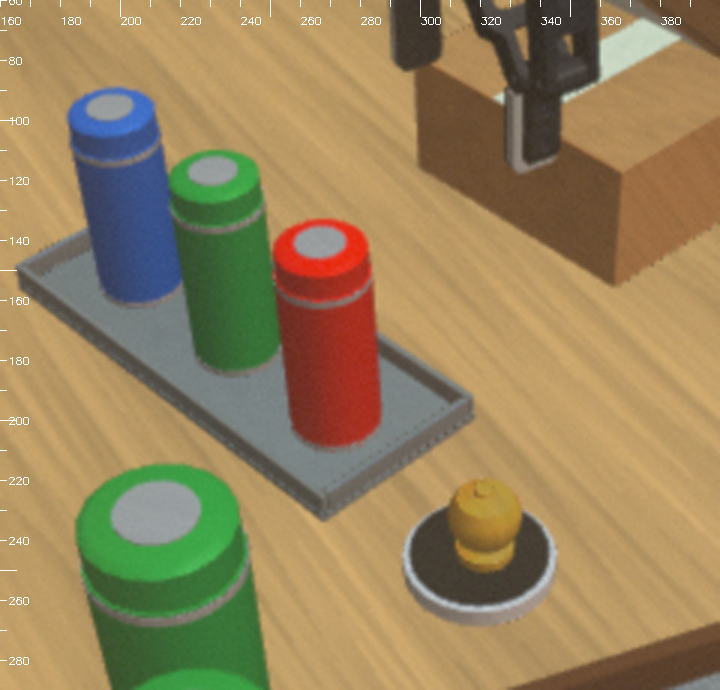

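The pommel stands upright near the stand's centre, foot at (321,247). Tins return now, red first.

Request:
send_rows([
  [3,40,-1,-0.004,0.002,0,-1],
  [6,85,-1,-0.004,0.002,0,-1],
  [9,120,-1,-0.004,0.002,0,-1],
  [11,142,-1,-0.004,0.002,0,-1],
  [11,145,-1,-0.004,0.002,0,-1],
  [11,145,0,-0.004,0.002,0,-1],
  [11,145,40,-0.004,0.002,0,-1],
  [11,145,90,-0.004,0.002,0,-1],
  [11,145,135,-0.004,0.002,0,-1],
  [11,145,165,-0.004,0.002,0,-1],
  [11,145,177,-0.004,0.002,0,-1],
  [11,145,177,-0.004,0.002,0,-1],
  [11,145,177,-0.004,0.002,0,-1],
  [11,145,177,-0.004,0.002,0,1],
  [11,145,177,-0.004,0.002,0,1],
  [11,145,177,-0.004,0.002,0,1],
  [11,145,177,-0.004,0.002,0,1],
  [11,145,177,-0.004,0.002,0,1],
  [11,145,177,-0.004,0.002,0,1],
], force=40)

```text
time_s: 38.17
position: [0.5826, 0.1443, 0.081]
ee_rot: [[-1.0, -0.001, 0.016], [-0.001, 1.0, -0.002], [-0.016, -0.002, -1.0]]
wrist_force: [-1.0, -0.7, 5.8]
gripper_width: 0.605
```

```bash
python3 g.py .5755,.1455,.25 .579,-.2895,.25
```

```text
t 38.175 p [0.5826 0.1443 0.081 ] w 0.6045249745656592
rotvec [-0.002   0.0163  0.0009]
.5755,.1455,.25 [   4.4    0.9 -169. ]
.579,-.2895,.25 [   1.3 -434.1 -168.1]
```

```bash
python3 -c "
from h import *
s=env.state()
for k in('joint_pos','joint_vel','effort','wrist_force'): print(k,s[k])
c=cams.snapshot('side');crop(c,160,20,400,250,3,'pics/s19.png')"
```

```text
joint_pos [ 0.1295  0.396   1.6483 -0.0047  1.0814 -1.44  ]
joint_vel [ 0.0012 -0.0003  0.0007  0.0014 -0.0022  0.0004]
effort [  0.1404 -42.3157 -20.1569   0.0628  -0.456    0.009 ]
wrist_force [-0.9776 -0.6942  5.8274]
```

View pics/s19.png

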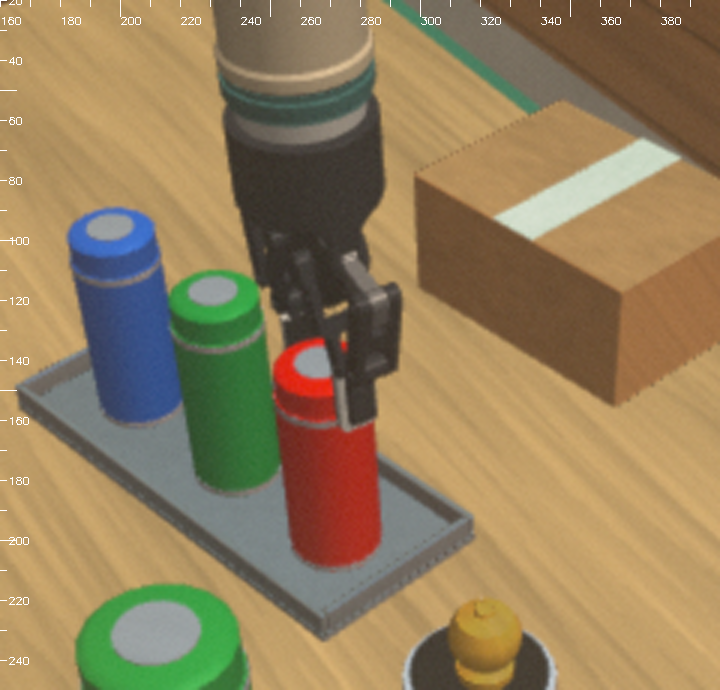

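The arm settled about 7 mm off in x and 8 mm high, with slight tilt. I'll release, correct the pose and grip again.

Request:
send_rows([
  [0,0,0,0,0,0,-1],
  [0,0,0,0,0,0,-1],
  [0,0,0,0,0,0,-1],
  [6.5,0.5,0,-0.002,0.016,0,-1],
  [6.5,0.5,0,-0.002,0.016,0,-1],
  [6.5,0.5,4,-0.002,0.016,0,-1],
  [6.5,0.5,8,-0.002,0.016,0,-1],
  [6.5,0.5,8,-0.002,0.016,0,-1],
  [6.5,0.5,8,-0.002,0.016,0,-1],
])

```text
time_s: 39.35
position: [0.5763, 0.1447, 0.0729]
ee_rot: [[-1.0, -0.001, 0.0], [-0.001, 1.0, -0.0], [-0.0, -0.0, -1.0]]
wrist_force: [0.0, -0.1, 0.4]
gripper_width: 1.0
```

```bash
python3 g.py .5755,.1450,.073;python3 -c "
from h import *
c=cams.snapshot('side');crop(c,160,20,400,250,3,'pics/s20.png')"
```

```text
t 39.35 p [0.5763 0.1447 0.0729] w 1.0003419294307994
rotvec [-0.0001  0.0002  0.0009]
.5755,.1450,.073 [ 0.8  0.3 -0.1]
```

View pics/s20.png

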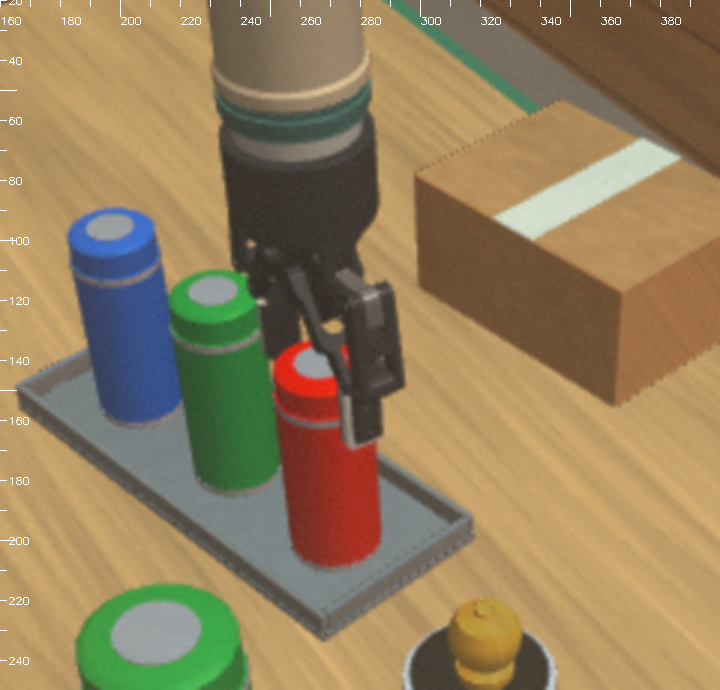

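Request:
send_rows([
  [0.8,0,0,0,0,0,-1],
  [0.8,0,0,0,0,0,1],
  [0.8,0,0,0,0,0,1],
  [0.8,0,0,0,0,0,1],
  [0.8,0,0,0,0,0,1],
  [0.8,0,0,0,0,0,1],
  [0.8,0,0,0,0,0,1],
], force=40)

```text
time_s: 40.28
position: [0.5758, 0.1447, 0.0734]
ee_rot: [[-1.0, -0.001, 0.001], [-0.001, 1.0, -0.0], [-0.001, -0.0, -1.0]]
wrist_force: [-2.2, -0.6, 5.2]
gripper_width: 0.615
```

```bash
python3 g.py .5755,.1455,.25 .579,-.2895,.25
```

```text
t 40.275 p [0.5758 0.1447 0.0734] w 0.6152229185577829
rotvec [-0.0001  0.0011  0.001 ]
.5755,.1455,.25 [   0.1    0.8 -176.6]
.579,-.2895,.25 [  -3.  -434.2 -176.5]
```

Request:
send_rows([
  [0,0,-10,0,0,0,1],
  [0,0,-40,0,0,0,1],
  [0,0,-80,0,0,0,1],
  [0,0,-120,0,0,0,1],
  [0,0,-160,0,0,0,1],
  [0,-10,-176,0,0,0,1],
  [0,-35,-176,0,0,0,1],
  [0,-75,-176,0,0,0,1],
  [0,-120,-176,0,0,0,1],
  [0,-165,-176,0,0,0,1],
  [0,-210,-176,0,0,0,1],
  [-1,-255,-176,0,0,0,1],
  [-2,-300,-176,0,0,0,1],
  [-2,-345,-176,0,0,0,1],
  [-3,-390,-176,0,0,0,1],
  [-3,-422,-176,0,0,0,1],
  [-3,-434,-176,0,0,0,1],
  [-3,-434,-176,0,0,0,1],
  [-3,-434,-176,0,0,0,1],
])

```text
time_s: 42.65
position: [0.5788, -0.2878, 0.2492]
ee_rot: [[-1.0, -0.002, 0.0], [-0.002, 1.0, 0.001], [-0.0, 0.001, -1.0]]
wrist_force: [0.7, 0.2, -2.6]
gripper_width: 0.614
```

```bash
python3 g.py .579,-.2895,.0834
```

```text
t 42.65 p [ 0.5788 -0.2878  0.2492] w 0.6138811522098668
rotvec [0.0014 0.0004 0.002 ]
.579,-.2895,.0834 [ -0.1  -2.  165.8]
```

Lowering in two stages, with a check before touching down.

Request:
send_rows([
  [0,-2,30,0,0,0,1],
  [0,-2,70,0,0,0,1],
  [0,-2,110,0,0,0,1],
  [0,-2,140,0,0,0,1],
  [0,-2,155,0,0,0,1],
  [0,-2,155,0,0,0,1],
  [0,-2,155,0,0,0,1],
])

```text
time_s: 43.52
position: [0.5801, -0.2899, 0.0958]
ee_rot: [[-1.0, -0.002, 0.003], [-0.002, 1.0, -0.0], [-0.003, -0.0, -1.0]]
wrist_force: [-0.2, 1.1, -3.6]
gripper_width: 0.611
```

```bash
python3 g.py .579,-.2895,.0834;python3 -c "
from h import *
c=cams.snapshot('side');crop(c,340,250,500,450,3,'pics/s21.png')"
```

```text
t 43.525 p [ 0.5801 -0.2899  0.0958] w 0.6108596634612506
rotvec [-0.0002  0.003   0.0025]
.579,-.2895,.0834 [ 1.1  0.4 12.4]
```

View pics/s21.png

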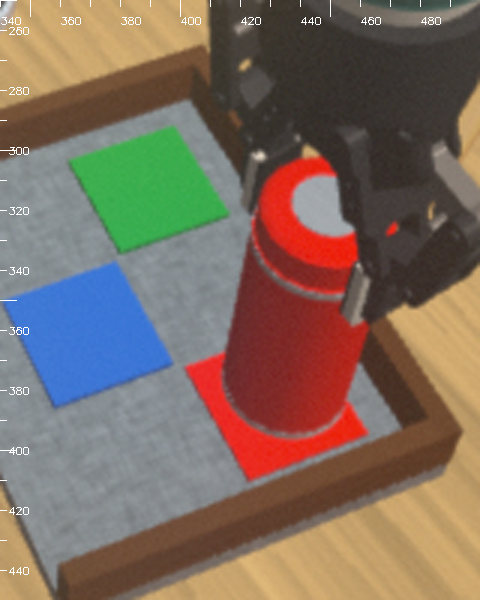

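Request:
send_rows([
  [1,0.4,6,0,0.003,0,1],
  [1,0.4,10,0,0.003,0,1],
  [1,0.4,12,0,0.003,0,1],
  [1,0.4,12.5,0,0.003,0,1],
  [1,0.4,12.5,0,0.003,0,1],
  [1,0.4,12.5,0,0.003,0,0],
  [1,0.4,12.5,0,0.003,0,-1],
  [1,0.4,12.5,0,0.003,0,-1],
  [1,0.4,12.5,0,0.003,0,-1],
  [1,0.4,12.5,0,0.003,0,-1],
  [1,0.4,5,0,0.003,0,-1],
  [1,0.4,-30,0,0.003,0,-1],
  [1,0.4,-70,0,0.003,0,-1],
  [1,0.4,-110,0,0.003,0,-1],
  [1,0.4,-150,0,0.003,0,-1],
  [1,0.4,-155,0,0.003,0,-1],
])

```text
time_s: 45.58
position: [0.5802, -0.2905, 0.2553]
ee_rot: [[-1.0, -0.002, 0.007], [-0.002, 1.0, -0.005], [-0.007, -0.005, -1.0]]
wrist_force: [-0.3, -0.7, -0.8]
gripper_width: 1.0
```

```bash
python3 g.py .555,.238,.25 ;python3 -c "
from h import *
c=cams.snapshot('side');cv2.imwrite('pics/s22.png',c['color'])"
```

```text
t 45.575 p [ 0.5802 -0.2905  0.2553] w 1.0000488122456683
rotvec [-0.0046  0.0069  0.0024]
.555,.238,.25 [ 23.9 528.6   2.7]
```

View pics/s22.png

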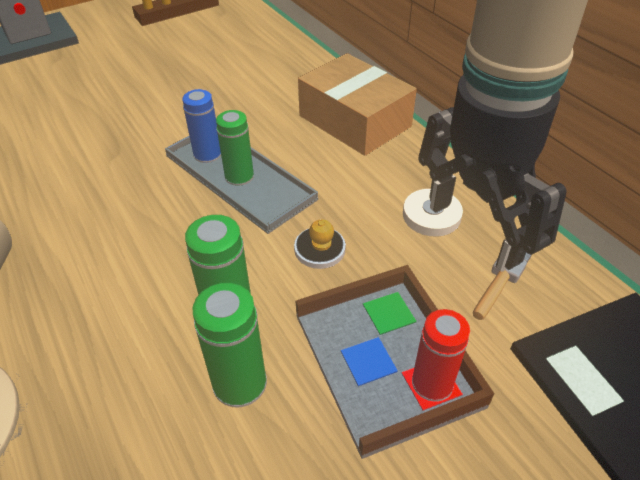

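Red is back on the red pad, upright. Green is next; I'll stop above it to settle before descending.

Request:
send_rows([
  [2,30,2,-0.004,0.006,0.002,-1],
  [4,75,2,-0.004,0.006,0.002,-1],
  [6,125,2,-0.004,0.006,0.002,-1],
  [8,175,2,-0.004,0.006,0.002,-1],
  [10,225,2,-0.004,0.006,0.002,-1],
  [12,275,2,-0.004,0.006,0.002,-1],
  [14,325,2,-0.004,0.006,0.002,-1],
  [16,375,2,-0.004,0.006,0.002,-1],
  [18,425,2,-0.004,0.006,0.002,-1],
  [21,475,2,-0.004,0.006,0.002,-1],
  [23,510,2,-0.004,0.006,0.002,-1],
  [24,528,2,-0.004,0.006,0.002,-1],
  [24,528.5,40,-0.004,0.006,0.002,-1],
  [24,528.5,70,-0.004,0.006,0.002,-1],
  [24,528.5,80,-0.004,0.006,0.002,-1],
  [24,528.5,80,-0.004,0.006,0.002,-1],
  [24,528.5,80,-0.004,0.006,0.002,-1],
])

```text
time_s: 47.75
position: [0.5556, 0.238, 0.1733]
ee_rot: [[-1.0, 0.0, 0.001], [0.0, 1.0, 0.002], [-0.001, 0.002, -1.0]]
wrist_force: [-0.1, -1.1, 0.2]
gripper_width: 0.998
```

```bash
python3 g.py .555,.238,.0735
```

```text
t 47.75 p [0.5556 0.238  0.1733] w 0.9980382329243201
rotvec [ 0.0015  0.0007 -0.0002]
.555,.238,.0735 [ 0.6 -0.1 99.8]
```

Request:
send_rows([
  [0.5,0,35,0,0,0,-1],
  [0.5,0,70,0,0,0,-1],
  [0.5,0,92,0,0,0,-1],
  [0.5,0,99.8,0,0,0,-1],
  [0.5,0,99.8,0,0,0,-1],
  [0.5,0,99.8,0,0,0,-1],
  [0.5,0,99.8,0,0,0,1],
  [0.5,0,99.8,0,0,0,1],
  [0.5,0,99.8,0,0,0,1],
  [0.5,0,99.8,0,0,0,1],
  [0.5,0,99.8,0,0,0,1],
  [0.5,0,99.8,0,0,0,1],
], force=40)

```text
time_s: 49.25
position: [0.5559, 0.2381, 0.0746]
ee_rot: [[-1.0, 0.0, 0.003], [0.0, 1.0, 0.002], [-0.003, 0.002, -1.0]]
wrist_force: [-0.4, -1.2, 6.8]
gripper_width: 0.611
```

```bash
python3 g.py .555,.238,.25 .600,-.167,.25
```

```text
t 49.25 p [0.5559 0.2381 0.0746] w 0.6111571072958009
rotvec [ 0.0017  0.0026 -0.0001]
.555,.238,.25 [   0.4    0.2 -175.4]
.600,-.167,.25 [ -44.6 -404.8 -175.9]
```

Request:
send_rows([
  [0,0,-10,0,0,0,1],
  [0,0,-40,0,0,0,1],
  [0,0,-80,0,0,0,1],
  [0,0,-120,0,0,0,1],
  [0,0,-160,0,0,0,1],
  [0,-10,-175,0,0,0,1],
  [-3,-35,-175,0,0,0,1],
  [-7,-75,-175,0,0,0,1],
  [-12,-120,-175,0,0,0,1],
  [-17,-165,-175,0,0,0,1],
  [-22,-210,-175,0,0,0,1],
  [-27,-255,-175,0,0,0,1],
  [-32,-300,-175,0,0,0,1],
  [-38,-345,-175,0,0,0,1],
  [-43,-385,-175,0,0,0,1],
  [-44.5,-402,-175,0,0,0,1],
  [-44.5,-405,-175,0,0,0,1],
  [-44.5,-405,-140,0,0,0,1],
  [-44.5,-405,-110,0,0,0,1],
  [-44.5,-405,-110,0,0,0,1],
])

```text
time_s: 51.75
position: [0.5977, -0.1645, 0.1814]
ee_rot: [[-1.0, -0.001, -0.004], [-0.001, 1.0, 0.005], [0.004, 0.005, -1.0]]
wrist_force: [-0.5, 0.9, -3.2]
gripper_width: 0.612
```

```bash
python3 g.py .600,-.167,.0846
```

```text
t 51.75 p [ 0.5977 -0.1645  0.1814] w 0.6115961858789327
rotvec [ 0.0052 -0.0039  0.0014]
.600,-.167,.0846 [-2.7 -3.  96.8]
```

Request:
send_rows([
  [-2.7,-3,30,0.005,-0.004,0,1],
  [-2.7,-3,60,0.005,-0.004,0,1],
  [-2.7,-3,80,0.005,-0.004,0,1],
  [-2.7,-3,85,0.005,-0.004,0,1],
  [-2.7,-3,85,0.005,-0.004,0,1],
  [-2.7,-3,85,0.005,-0.004,0,1],
])

```text
time_s: 52.5
position: [0.6012, -0.1672, 0.098]
ee_rot: [[-1.0, -0.002, 0.003], [-0.002, 1.0, -0.001], [-0.003, -0.001, -1.0]]
wrist_force: [-0.9, 0.3, -3.1]
gripper_width: 0.616
```

```bash
python3 g.py .600,-.167,.0846;python3 -c "
from h import *
c=cams.snapshot('side');crop(c,340,200,500,400,3,'pics/s23.png')"
```

```text
t 52.5 p [ 0.6012 -0.1672  0.098 ] w 0.6156546950799047
rotvec [-0.0008  0.0028  0.0017]
.600,-.167,.0846 [ 1.2  0.3 13.4]
```

View pics/s23.png

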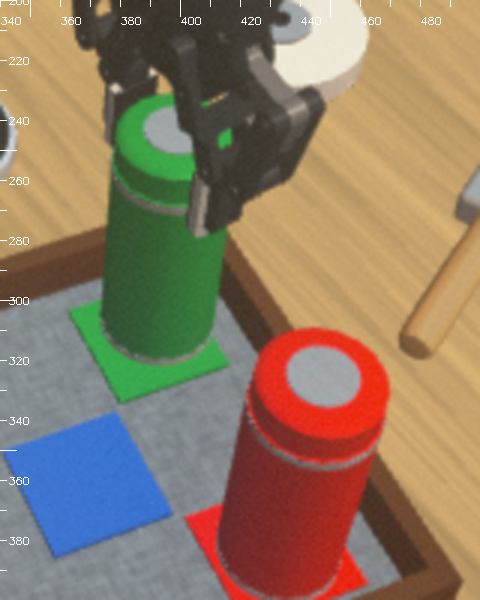

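Request:
send_rows([
  [1,0.3,7,0,0.003,0,1],
  [1,0.3,11,0,0.003,0,1],
  [1,0.3,13,0,0.003,0,1],
  [1,0.3,13.5,0,0.003,0,1],
  [1,0.3,13.5,0,0.003,0,1],
  [1,0.3,13.5,0,0.003,0,0],
  [1,0.3,13.5,0,0.003,0,-1],
  [1,0.3,13.5,0,0.003,0,-1],
  [1,0.3,13.5,0,0.003,0,-1],
  [1,0.3,13.5,0,0.003,0,-1],
  [1,0.3,5,0,0.003,0,-1],
  [1,0.3,-30,0,0.003,0,-1],
  [1,0.3,-70,0,0.003,0,-1],
  [1,0.3,-110,0,0.003,0,-1],
  [1,0.3,-150,0,0.003,0,-1],
  [1,0.3,-155,0,0.003,0,-1],
])

```text
time_s: 54.55
position: [0.6013, -0.1675, 0.2571]
ee_rot: [[-1.0, -0.002, 0.007], [-0.002, 1.0, -0.004], [-0.007, -0.004, -1.0]]
wrist_force: [0.5, -0.6, 0.1]
gripper_width: 1.001
```

```bash
python3 g.py .5345,.331,.25
```

```text
t 54.55 p [ 0.6013 -0.1675  0.2571] w 1.0010829831689922
rotvec [-0.0037  0.0069  0.0017]
.5345,.331,.25 [ 66.  498.7   4.9]
```

Request:
send_rows([
  [4,30,4,-0.004,0.007,0.002,-1],
  [10,75,4,-0.004,0.007,0.002,-1],
  [16,125,4,-0.004,0.007,0.002,-1],
  [22,175,4,-0.004,0.007,0.002,-1],
  [28,225,4,-0.004,0.007,0.002,-1],
  [34,275,4,-0.004,0.007,0.002,-1],
  [40,325,4,-0.004,0.007,0.002,-1],
  [47,375,4,-0.004,0.007,0.002,-1],
  [55,425,4,-0.004,0.007,0.002,-1],
  [62,470,4,-0.004,0.007,0.002,-1],
  [66,495,4,-0.004,0.007,0.002,-1],
  [66,498.5,4,-0.004,0.007,0.002,-1],
  [66,498.5,40,-0.004,0.007,0.002,-1],
  [66,498.5,70,-0.004,0.007,0.002,-1],
  [66,498.5,80,-0.004,0.007,0.002,-1],
  [66,498.5,80,-0.004,0.007,0.002,-1],
  [66,498.5,80,-0.004,0.007,0.002,-1],
])

```text
time_s: 56.68
position: [0.5361, 0.3305, 0.1763]
ee_rot: [[-1.0, 0.001, 0.002], [0.001, 1.0, 0.001], [-0.002, 0.001, -1.0]]
wrist_force: [-0.2, -0.6, -0.3]
gripper_width: 0.996
```

```bash
python3 g.py .5345,.331,.0750;python3 -c "
from h import *
c=cams.snapshot('side');cv2.imwrite('pics/s24.png',c['color'])"
```

```text
t 56.675 p [0.5361 0.3305 0.1763] w 0.9958526776633186
rotvec [ 0.0013  0.0022 -0.0008]
.5345,.331,.0750 [  1.8   0.3 101.3]
```

View pics/s24.png

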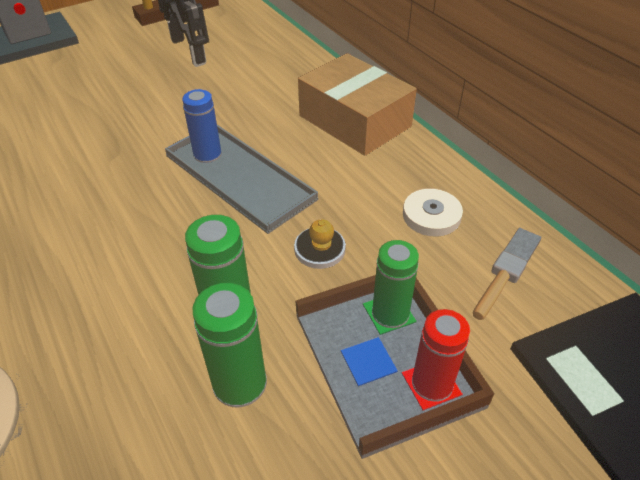

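Green and red stand on their own pads at (393,285) and (440,355). Now blue.

Request:
send_rows([
  [1.8,0,35,0,0.002,0,-1],
  [1.8,0,70,0,0.002,0,-1],
  [1.8,0,92,0,0.002,0,-1],
  [1.8,0,101,0,0.002,0,-1],
  [1.8,0,101,0,0.002,0,-1],
  [1.8,0,101,0,0.002,0,-1],
  [1.8,0,101,0,0.002,0,1],
  [1.8,0,101,0,0.002,0,1],
  [1.8,0,101,0,0.002,0,1],
  [1.8,0,101,0,0.002,0,1],
  [1.8,0,101,0,0.002,0,1],
  [1.8,0,101,0,0.002,0,1],
], force=40)

```text
time_s: 58.22
position: [0.5352, 0.3308, 0.0765]
ee_rot: [[-1.0, 0.001, 0.002], [0.001, 1.0, 0.002], [-0.002, 0.002, -1.0]]
wrist_force: [-0.9, -1.5, 5.6]
gripper_width: 0.615
```

```bash
python3 g.py .5345,.331,.25 .565,.1,.25 .5285,-.218,.25
```

```text
t 58.225 p [0.5352 0.3308 0.0765] w 0.6150684840374381
rotvec [ 0.0018  0.0022 -0.0006]
.5345,.331,.25 [   0.3    0.5 -173.5]
.565,.1,.25 [ -30.4 -230.5 -173.8]
.5285,-.218,.25 [   5.9 -548.5 -174.5]
```

Request:
send_rows([
  [0,0,-10,0,0,0,1],
  [0,0,-40,0,0,0,1],
  [0,0,-80,0,0,0,1],
  [0,0,-120,0,0,0,1],
  [0,0,-160,0,0,0,1],
  [0,-15,-174,0,0,0,1],
  [-5,-45,-174,0,0,0,1],
  [-12,-90,-174,0,0,0,1],
  [-20,-135,-174,0,0,0,1],
  [-26,-180,-174,0,0,0,1],
  [-30,-225,-174,0,0,0,1],
  [-30,-270,-174,0,0,0,1],
  [-28,-315,-174,0,0,0,1],
  [-25,-360,-174,0,0,0,1],
  [-20,-405,-174,0,0,0,1],
  [-12,-450,-174,0,0,0,1],
  [-4,-495,-174,0,0,0,1],
  [2,-530,-174,0,0,0,1],
  [6,-548,-174,0,0,0,1],
  [6,-548.5,-174,0,0,0,1],
])

```text
time_s: 60.72
position: [0.5275, -0.2185, 0.2486]
ee_rot: [[-1.0, 0.003, 0.001], [0.003, 1.0, 0.003], [-0.001, 0.003, -1.0]]
wrist_force: [0.6, -0.2, -1.8]
gripper_width: 0.612
```

```bash
python3 g.py .5285,-.218,.0865
```

```text
t 60.725 p [ 0.5275 -0.2185  0.2486] w 0.6116747874459068
rotvec [ 0.0032  0.0006 -0.0027]
.5285,-.218,.0865 [ -0.9  -0.  162.1]
```

Request:
send_rows([
  [-1,0,10,0.003,0,-0.003,1],
  [-1,0,40,0.003,0,-0.003,1],
  [-1,0,80,0.003,0,-0.003,1],
  [-1,0,115,0.003,0,-0.003,1],
  [-1,0,140,0.003,0,-0.003,1],
  [-1,0,150,0.003,0,-0.003,1],
  [-1,0,150,0.003,0,-0.003,1],
  [-1,0,150,0.003,0,-0.003,1],
])

```text
time_s: 61.72
position: [0.5296, -0.2181, 0.0998]
ee_rot: [[-1.0, -0.001, 0.003], [-0.001, 1.0, -0.001], [-0.003, -0.001, -1.0]]
wrist_force: [-0.1, 0.1, -2.3]
gripper_width: 0.61
```

```bash
python3 g.py .5285,-.218,.0865;python3 -c "
from h import *
c=cams.snapshot('side');crop(c,300,220,500,420,3,'pics/s25.png')"
```

```text
t 61.725 p [ 0.5296 -0.2181  0.0998] w 0.6102976215395566
rotvec [-0.0009  0.0027  0.0009]
.5285,-.218,.0865 [ 1.1  0.1 13.3]
```

View pics/s25.png

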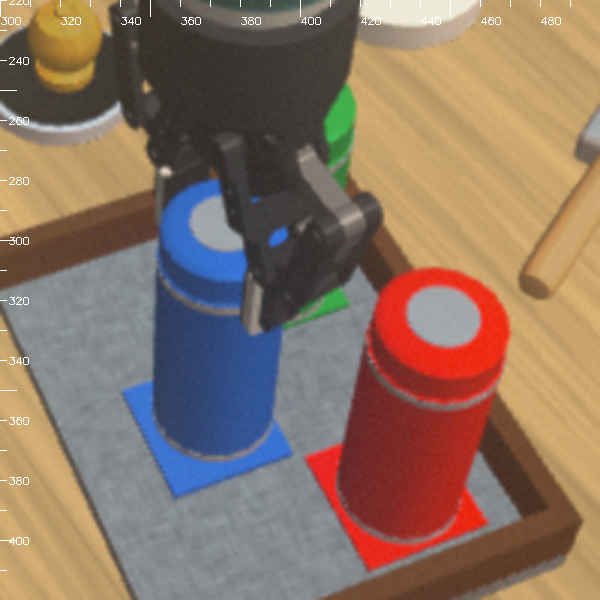

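Request:
send_rows([
  [1,0,7,0,0.003,0,1],
  [1,0,11,0,0.003,0,1],
  [1,0,13,0,0.003,0,1],
  [1,0,13.5,0,0.003,0,1],
  [1,0,13.5,0,0.003,0,1],
  [1,0,13.5,0,0.003,0,0],
  [1,0,13.5,0,0.003,0,-1],
  [1,0,13.5,0,0.003,0,-1],
  [1,0,13.5,0,0.003,0,-1],
  [1,0,13.5,0,0.003,0,-1],
  [1,0,5,0,0.003,0,-1],
  [1,0,-30,0,0.003,0,-1],
  [1,0,-70,0,0.003,0,-1],
  [1,0,-110,0,0.003,0,-1],
  [1,0,-150,0,0.003,0,-1],
  [0,40,-155,0,0,0,-1],
  [0,90,-155,0,0,0,-1],
  [-10,140,-155,0,0,0,-1],
  [-20,190,-155,0,0,0,-1],
  [-20,240,-155,0,0,0,-1],
])

```text
time_s: 64.28
position: [0.5496, 0.0235, 0.2553]
ee_rot: [[-1.0, -0.001, 0.004], [-0.001, 1.0, -0.001], [-0.004, -0.001, -1.0]]
wrist_force: [0.8, 0.6, 0.7]
gripper_width: 1.002
```

Request:
send_rows([
  [0,45,0,0,0,0,-1],
  [0,95,0,0,0,0,-1],
  [0,145,0,0,0,0,-1],
  [0,195,0,0,0,0,-1],
  [0,240,0,0,0,0,-1],
  [0,270,0,0,0,0,-1],
  [0,280,0,0,0,0,-1],
  [0,280,0,0,0,0,-1],
])

```text
time_s: 65.28
position: [0.5494, 0.3033, 0.2552]
ee_rot: [[-1.0, -0.001, 0.005], [-0.001, 1.0, -0.002], [-0.005, -0.002, -1.0]]
wrist_force: [0.2, -0.5, -0.5]
gripper_width: 1.004
```

```bash
python3 -c "
from h import *
print(env.state()['time_s'])
c=cams.snapshot('side');crop(c,280,190,500,420,3,'pics/s26.png')
c=cams.snapshot('top');crop(c,290,190,500,310,3,'pics/t26.png')
import m" 
```

```text
65.275
green [ 0.6023 -0.1669  0.145 ]
red [ 0.5807 -0.2866  0.145 ]
blue [ 0.53   -0.2181  0.145 ]
pommel [ 0.5904 -0.2285  0.06  ]
stand [0.5866 0.0037 0.015 ]
tray [[0.5801 0.3962]
 [0.6441 0.1061]
 [0.5297 0.0812]
 [0.4665 0.3676]] [0.5551 0.2378] [np.float64(0.2970261185106305), np.float64(0.11713255894396513), np.float64(0.2932760486698929), np.float64(0.11713167433406588)]
yaw y axis [-0.2155  0.9765] 12.446234494272408
bay [ 0.5896 -0.2279] -10.09028315398701
[[ 0.6 -0.2]
 [ 0.5  0.9]
 [-0.9  0.3]
 [ 0.9 -0.2]
 [-0.9  0.5]
 [-0.8 -1. ]
 [ 0.8 -0.1]
 [-0.1 -0.3]]
pad green [ 0.6004 -0.1669]
pad blue [ 0.5285 -0.2171]
pad red [ 0.5787 -0.289 ]
```

View pics/t26.png

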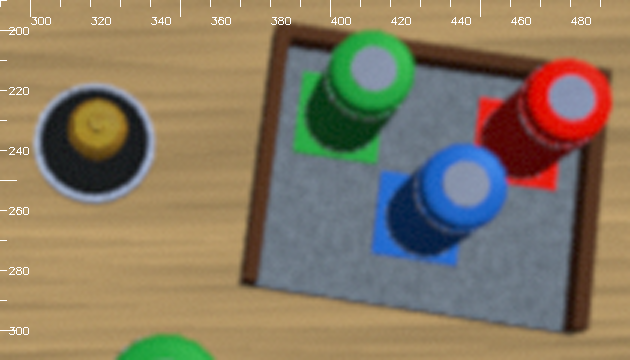

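View pics/s26.png

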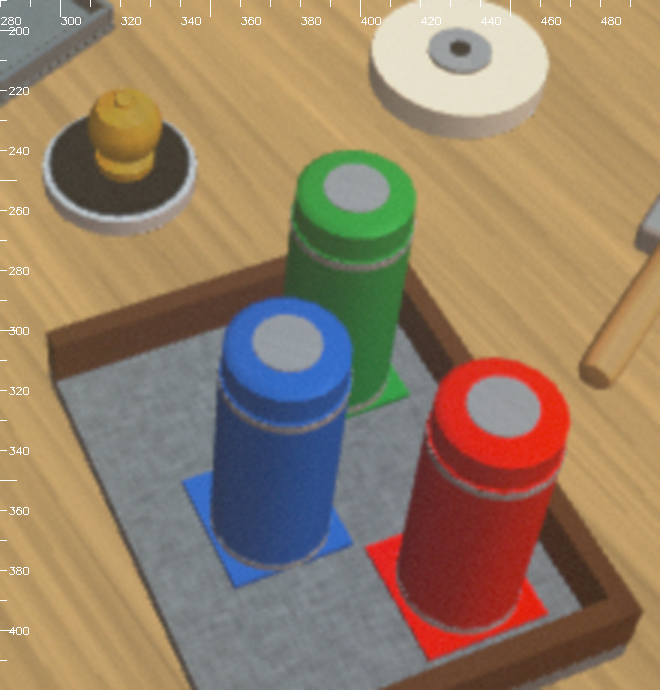

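```bash
python3 -c "
from h import *
c=cams.snapshot('top')
for n,p,z in [('green',(415,212.7),.145),('red',(480.5,222.3),.145),('blue',(445.5,251),.145),('pommel',(322.3,231.3),.063),('stand',(321.3,237.3),.015)]: print(n,pix2(c,p,z))
print(env.state()['time_s'])"
```

```text
green [ 0.6012 -0.17    0.145 ]
red [ 0.5801 -0.2893  0.145 ]
blue [ 0.5281 -0.2212  0.145 ]
pommel [0.5886 0.0015 0.063 ]
stand [0.5866 0.0037 0.015 ]
65.475
```

All within limits: green about 4 mm, red about 1 mm, blue about 5 mm (limit 13), pommel about 3 mm (limit 14). The arm is clear of everything, so I'm handing in.

```bash
python3 -c "
from station import env
print(env.close_job())"
```

```text
the job is handed in; nothing more can be done
None
```

I moved all three tins upright into the tray, stood the pommel on the work stand, then put each tin back on the pad of its own colour. I handed the job in at about 65 s of the 138 s allowed. The bay's green tin, the smallest of the three, was the one used; the two larger look-alikes and the felt wheel were never touched.

**Last checks:** the final top-view measurements put everything inside its limit, and the side picture shows the tins and pommel upright and released, with the wheel where it lay.

| Item | Offset from target | Limit |
|---|---|---|
| Green tin | about 4 mm | 13 mm |
| Red tin | about 1 mm | 13 mm |
| Blue tin | about 5 mm | 13 mm |
| Pommel | about 3 mm | 14 mm |

**What went wrong or disagreed:**
- **Pommel grip:** the first grip caught the ball above its widest point, so I reopened, went about 12 mm lower and gripped again.
- **Red tin pick-up:** on the return trip the arm settled about 7 mm off over the tin, for a reason I did not find, so I released, corrected and regripped.
- **Cameras:** the two cameras disagreed by about 3 mm on the pads and 6 mm on the stand in y, so I aimed at the average.

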